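# Stack a filter-drier cartridge on its base

## Task

Build up the filter cartridge on the blue base: the cream core goes over the base's peg first, then the green spacer on it, then the black core, and the red end cap on top, each sitting fully down and upright on the one below before the next. Set the pieces down rather than dropping them, and leave the brown spent core, the brass valve and the copper bend where they are.

Things in the scene. Friction and masses are not known exactly. Their poses are not given: they have to be found in the camera images.
- base_seat (a point): The blue round base, fixed to the bench: a flat flange 90 mm in diameter, 12 mm thick, with an upright steel peg in its middle, 26 mm in diameter and 22 mm tall, narrowing to 18 mm over its top 6 mm. This point lies on the peg's axis at the flange's upper face (12 mm above the bench); z is up.
- cream_core_center (a point): Cream-coloured filter core: an upright ring, 56 mm outside diameter, 36 mm high, with a straight 34 mm through hole, 110 g. Point: its centre, on its axis, 18 mm above its underside; z up. Seated on the base it rests flat on the flange, with the peg inside its hole (4 mm free all round).
- spacer_center (a point): Green-painted metal spacer, turned, 37 mm high, 90 g. From below: foot plug 26 mm across, 10 long (tapering to 21 over the lowest 4), on which it stands; disc 52 mm across, 5 thick; boss 26 mm across, 22 tall (20 across at its top), to grip. Point: on its axis, 18.5 mm above its foot; z up. Seated: plug in the cream core's hole, disc flat on that core.
- black_core_center (a point): Black filter core: an upright ring, 56 mm outside diameter, 36 mm high, with a straight 34 mm through hole, 110 g. Point: its centre, on its axis, 18 mm above its underside; z up. Seated, it rests flat on the spacer's disc with the spacer's boss inside its hole.
- end_cap_center (a point): Red end cap, turned, 41 mm high, 120 g. From below: foot plug 26 mm across, 10 long (tapering to 21 over the lowest 4), on which it stands; disc 52 mm across, 6 thick; knob 26 mm across, 25 tall (20 across at its top), to grip. Point: on its axis, 20.5 mm above its foot; z up. Seated: plug in the black core's hole, disc flat on that core; the full stack is 120 mm high.
- spent_core_center (a point): Brown spent core with sooty patches, not to be used or moved: an upright ring, 56 mm outside diameter, 36 mm high, with a straight 34 mm through hole, 110 g. Point: its centre, on its axis, 18 mm above its underside; z up.
- valve_center (a point): Brass service valve, a bystander, loose: a block with two short stubs along its x axis, 66 x 26 mm and 44 mm tall with a round cap. This point is at its middle, 22 mm above its underside.
- bend_center (a point): Copper return bend, a bystander, loose: a U of 14 mm tube lying flat, about 68 x 50 mm; its open end points along its x axis. This point is between its legs, 7 mm above the bench.
There are look-alikes about, which are no part of the job. Of the things that look like the part that bears end_cap_center, take the one that is nearest to the robot's base at the start.

How it is judged:
By the outcome, as a careful person would: the job done as asked, in the order asked, and still so for the second after the job is handed in, with the robot touching nothing.
It also fails if it takes over 106 s, if anything falls off the work surface, if the arm or the gripper's body presses on something with over 40 N, if the wrist force passes 120 N, or if a joint passes its speed limit or range.

## Robot

A 6-joint arm with a two-finger parallel gripper is mounted at the origin on the work surface. World frame = base frame: x ahead of the robot, y to its left, z up, the work surface at z = 0. Lengths are in mm, angles in rad, forces in N, time in s.
With the tool pointing down it reaches from about 325 to 775 mm from the base axis. Payload 9.3 kg.
Tool frame: the origin (TCP) lies between the finger pads; the fingertips stand 25 mm ahead of it and the grasp point (between the pads) lies 6 mm ahead of it; z points along the fingers, y is the direction in which the jaws open and shut (so a half turn about z gives the same grasp; the last joint's range is limited). The gripper opens to 85 mm and grips with 20 to 120 N. Pads are 22 mm wide; open, the fingers measure 114 mm over their backs; the gripper's body (76 mm by 85 mm) begins 54 mm behind the grasp point. The pads swing forward as they close: fully open they stand 13 mm farther back than shut.
Start: joints at [-1.478, 0.259, 0.021, 1.334, 0, 1.418], TCP at [133.826, -533.467, 256.279] pointing down, gripper open.
Joint ranges: [-3.04, 3.04], [-0.91, 1.82], [-1.04, 1.36], [-1.92, 1.95], [-1.52, 1.45], [-3.14, 3.14]. Speed limits (rad/s): [2.22, 2.22, 2.79, 3.14, 3.14, 3.14].

## Interface

Orientations are given as a rotation vector (axis times angle).
In Python, from cell import bot, imaging gives the robot as it stands.
- The arm moves only by the tool servo_tool, never from a script. Its argument "commands" is a list of rows, each a list of 2 entries, a list of its own where there are three numbers: the shift along the world's x, y, z in mm, then the turn about the world's z in rad. A call has 1 to 5 rows; each row is the pose to reach, as a shift and turn from the pose commanded when the call began; what a row does not reach only later rows make up. A row lasts 1/12 s, in which the tool goes at most 41.7 mm and 7.16 degrees, less where a joint would pass 70% of its speed; a pose out of reach is approached as far as the arm can. A call with a gripper value outside its range is refused whole. "fingers" is the closure, from 0 (fully open) to 1 (shut), set as the call begins (left out, the last holds). The fingers move at their own pace and stop on an object; the grip force is fixed at half the most. Time passes only in rows, so rows that repeat a pose let the fingers close. It gives the time, the measured TCP pose, the force and the opening at its end, in the units of the state.
- bot.read_state(): the state, without advancing time (a new reading comes with each control period).
- imaging.read_camera(name): name is "scene" or "top" or "wrist"; returns the picture (420x560x3 uint8, red, green, blue); there is no depth.
- imaging.camera_params(name): a dict with "fx", "fy", "cx", "cy" (pixels), "R" (3x3) and "t" (3): a world point X has camera coordinates R X + t. Camera axes: x right, y down, z forward; pixel columns grow to the right and rows downward; lengths in mm; the calibration is good to about 2 mm. A picture is of the moment at which its call begins: read the wrist's pose just before it. camera_params takes no time and is no camera call; for the wrist camera it gives the pose at the moment of the call.
- bot.close_job(): hands the job in, once; it reports no verdict.
The state is a dict: "clock": time; "joint_positions": joint angles; "joint_vel": joint speeds; "joint_torque": joint torques, N m; "tool_pos": TCP position; "ee_rot": TCP orientation; "wrist_force": force on the tool from outside, world axes, zero at the start; "torque": the same for the moment, N m; "grip_width": finger opening in mm.
Only numpy, scipy, OpenCV 4.12 (cv2) and the standard library are available. Lean on these libraries where they do the work, as an engineer would, in place of code of your own. Each camera call takes 0.05 s, during which the arm holds its last target.

## Working session

There is one attempt and no reset: what is moved stays moved. The work goes in short steps, Python scripts to look and compute and a tool call to move; the robot and the scene stay as the last step left them, time stands still between calls to the robot, and variables do not carry over. Pictures are saved under pics/ and viewed, and the job is handed in when it is done.

Besides the shell and the picture viewer there is one more tool, called after "Call:" as name(argument=value, ...), one argument or row to a line, values as JSON. servo_tool: Moves the arm, as the interface text tells. Its arguments: {"type":"object","properties":{"commands":{"type":"array"},"fingers":{"type":"number"}},"required":["commands"]}

```bash
ls; mkdir -p pics
python3 - <<'E'
from cell import bot, imaging
import cv2, json
for n in ["scene","top","wrist"]:
    p=imaging.camera_params(n); print(n,p)
    im=imaging.read_camera(n); cv2.imwrite(f"pics/{n}0.png",im[:,:,::-1])
print(bot.read_state())
E
```

```text
pics
scene {'fx': 428.9964405708093, 'fy': 428.9964405708093, 'cx': 276.7324689697593, 'cy': 209.79102603018373, 'R': array([[-0.4157887 ,  0.90940424,  0.01018292],
       [ 0.76482849,  0.35570171, -0.53713469],
       [-0.49209464, -0.21554635, -0.84343502]]), 't': array([ 254.48578303, -364.79001741, 1109.5127404 ])}
top {'fx': 446.1171933704242, 'fy': 446.1171933704242, 'cx': 278.37622144018286, 'cy': 213.68205311658033, 'R': array([[-0.02168641, -0.99967358,  0.01350658],
       [-0.98788487,  0.01935028, -0.15397746],
       [ 0.15366584, -0.01668217, -0.98798204]]), 't': array([ -19.49235571,  523.78168357, 1022.20842412])}
wrist {'fx': 318.4148682451185, 'fy': 318.4148682451185, 'cx': 277.640137985515, 'cy': 209.50354477780866, 'R': array([[ 0.24386227, -0.96980662, -0.00251116],
       [-0.92162548, -0.23255138,  0.31068687],
       [-0.30189016, -0.07345046, -0.950509  ]]), 't': array([-549.87798649,  -41.87132766,  380.53964297])}
{'clock': 0.15, 'joint_positions': array([-1.47760687e+00,  2.59086013e-01,  2.09766299e-02,  1.33372920e+00,
        3.48691414e-06,  1.41822229e+00]), 'joint_vel': array([ 0.00090253, -0.00321096,  0.0030556 ,  0.00122122, -0.0004741 ,
        0.00083124]), 'joint_torque': array([ 2.58695130e-03, -5.55969143e+01,  3.44666505e+01,  1.12700197e-02,
       -1.50693168e-04,  7.84230792e-06]), 'tool_pos': array([ 133.8067438 , -533.29119348,  255.80842692]), 'ee_rot': array([-3.11686974e+00, -3.84945900e-01, -5.40610598e-05]), 'wrist_force': array([ 0.78128719, -0.49804754,  0.57129001]), 'torque': array([-0.02720074, -0.00023771,  0.00583496]), 'grip_width': 85.60203948690567}
```

View pics/scene0.png

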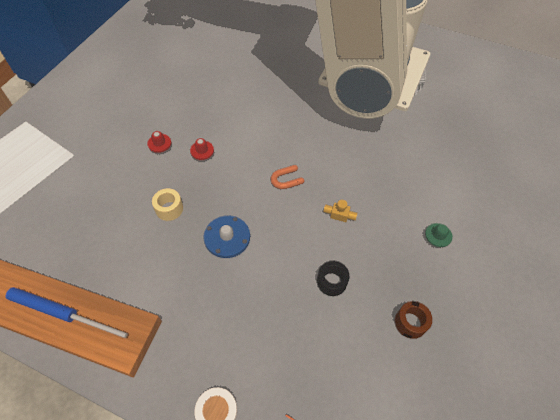

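View pics/top0.png

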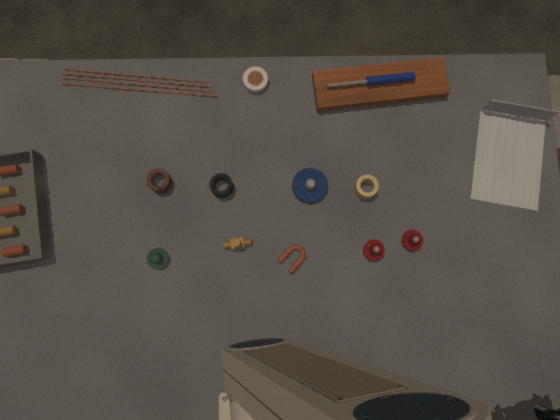

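View pics/wrist0.png

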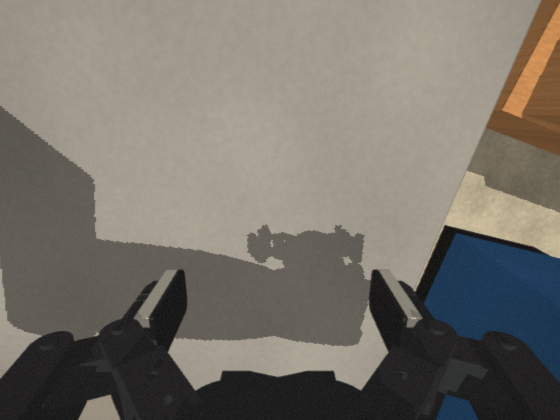

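The scene view shows red caps at (159,142) and (202,149), cream at (167,204), base at (227,237), black at (333,278), brown at (414,319), green at (438,235), valve at (341,211) and bend at (288,178). In the top view the caps are at (374,250) and (413,240), cream (367,187), base (310,185), black (221,186), brown (159,181) and green (158,258).

```bash
cat > h.py <<'E'
import numpy as np, cv2
from cell import bot, imaging
def ray(p,uv):
    d=p["R"].T@np.array([(uv[0]-p["cx"])/p["fx"],(uv[1]-p["cy"])/p["fy"],1.]); o=-p["R"].T@p["t"]; return o,d
def onz(p,uv,z):
    o,d=ray(p,uv); return (o+d*(z-o[2])/d[2])
def proj(p,X):
    c=p["R"]@np.array(X,float)+p["t"]; return np.array([p["fx"]*c[0]/c[2]+p["cx"],p["fy"]*c[1]/c[2]+p["cy"]])
def blob(im,box,f):
    x0,y0,x1,y1=box; h=cv2.cvtColor(im,cv2.COLOR_RGB2HSV).astype(int)[y0:y1,x0:x1]
    m=f(h[...,0],h[...,1],h[...,2]).astype(np.uint8)*255
    cs,_=cv2.findContours(m,cv2.RETR_EXTERNAL,cv2.CHAIN_APPROX_NONE)
    c=max(cs,key=cv2.contourArea)+np.array([x0,y0]); return c
def bench(c,p,z): # contour -> plane z, min enclosing circle
    pts=np.array([onz(p,q[0],z)[:2] for q in c],np.float32); return cv2.minEnclosingCircle(pts)
E
python3 - <<'E'
from h import *
R={"top":{"cream":(345,165,392,210),"base":(285,160,335,210),"black":(203,167,240,204),"brown":(140,162,178,200),"green":(140,240,175,275),"redA":(358,234,392,268),"redB":(397,224,430,258),"valve":(215,230,260,255),"bend":(270,238,312,278)},
"scene":{"cream":(145,183,190,225),"base":(195,210,258,262),"black":(312,256,355,300),"brown":(390,298,438,342),"green":(420,218,458,252),"redA":(186,134,218,164),"redB":(143,126,175,156),"valve":(318,195,362,225),"bend":(265,160,308,193)}}
F={"cream":lambda h,s,v:(s>70)&(h>12)&(h<35),"base":lambda h,s,v:(s>120)&(h>95),"black":lambda h,s,v:(v<33),"brown":lambda h,s,v:(s>90),"green":lambda h,s,v:(s>80),"red":lambda h,s,v:(s>130),"valve":lambda h,s,v:(s>110),"bend":lambda h,s,v:(s>90)}
Z={"cream":18,"base":12,"black":18,"brown":18,"green":12,"red":13,"valve":22,"bend":7}
for n in R:
    im=cv2.imread(f"pics/{n}0.png")[:,:,::-1].copy();p=imaging.camera_params(n);vis=im.copy()
    for k,b in R[n].items():
        kk=k[:3] if k.startswith("red") else k
        c=blob(im,b,F[kk]);(x,y),r=bench(c,p,Z[kk]); cv2.drawContours(vis,[c],-1,(255,255,0),1)
        print(n,k,round(x,1),round(y,1),"r",round(r,1),"dist",round(np.hypot(x,y)),"bb",cv2.boundingRect(c))
    cv2.imwrite(f"pics/{n}v.png",cv2.resize(vis[120:350,130:450,::-1],None,fx=2.4,fy=2.4))
E
```

```text
top cream 590.0 -248.0 r 32.5 dist 640 bb (354, 174, 25, 25)
top base 598.6 -109.7 r 41.8 dist 609 bb (293, 170, 33, 32)
top black 586.9 101.2 r 22.4 dist 596 bb (216, 186, 17, 12)
top brown 614.5 260.9 r 31.5 dist 668 bb (147, 169, 24, 24)
top green 443.6 257.4 r 1.7 dist 513 bb (159, 250, 2, 2)
top redA 434.9 -258.9 r 25.5 dist 506 bb (363, 240, 21, 21)
top redB 456.9 -354.7 r 25.5 dist 578 bb (402, 230, 21, 21)
top valve 455.8 70.1 r 32.1 dist 461 bb (224, 237, 27, 12)
top bend 419.5 -61.2 r 36.3 dist 424 bb (277, 245, 29, 29)
scene cream 590.2 -250.4 r 39.3 dist 641 bb (152, 188, 31, 33)
scene base 602.6 -110.2 r 45.4 dist 613 bb (204, 216, 46, 42)
scene black 632.3 116.5 r 0.0 dist 643 bb (332, 295, 1, 1)
scene brown 614.7 258.2 r 34.5 dist 667 bb (395, 302, 37, 36)
scene green 427.2 261.6 r 25.5 dist 501 bb (426, 224, 26, 23)
scene redA 432.0 -263.7 r 30.7 dist 506 bb (190, 138, 24, 22)
scene redB 456.8 -361.4 r 29.6 dist 582 bb (148, 132, 23, 20)
scene valve 465.8 69.7 r 32.6 dist 471 bb (324, 200, 33, 22)
scene bend 419.2 -64.8 r 37.0 dist 424 bb (271, 165, 33, 24)
```

View pics/topv.png

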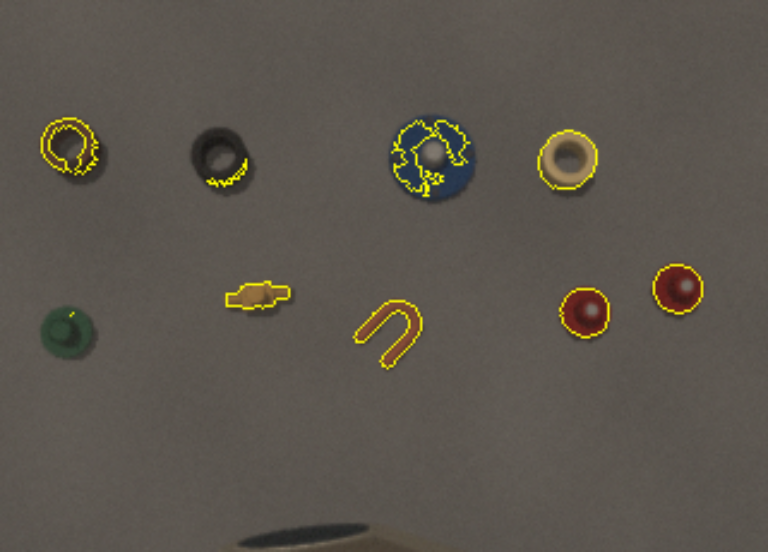

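View pics/scenev.png

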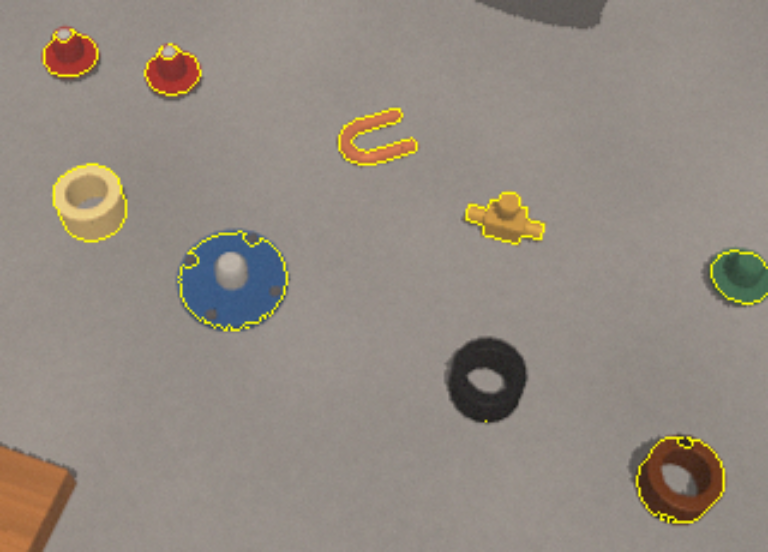

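The outlines fit. The end-cap candidates in the top view are (374,250) at about 506 mm from the base and (413,240) at about 580 mm. I choose the first, the scene view's (202,149). The close crop shows both as identical red caps, and both views agree on the distances.

Next I move towards cream, turning the jaws to lie along x.

Call:
servo_tool(
  commands=[
    [[35,22,0],0.12],
    [[70,44,0],0.24],
    [[105,66,0],0.36],
    [[140,88,0],0.48],
    [[175,110,0],0.6],
  ],
  fingers=0,
)

```text
clock: 0.57
tool_pos: [310.0, -422.1, 256.2]
ee_rot: [-2.861, -1.297, 0.0]
wrist_force: [-0.0, -0.4, -0.0]
grip_width: 85.3
```

Call:
servo_tool(
  commands=[
    [[35,22,0],0.12],
    [[70,44,0],0.24],
    [[105,66,0],0.36],
    [[140,88,0],0.48],
    [[175,110,0],0.6],
  ],
)

```text
clock: 0.98
tool_pos: [485.3, -311.9, 256.2]
ee_rot: [-2.349, -2.085, 0.0]
wrist_force: [-0.6, -0.7, 0.2]
grip_width: 85.6
```

Call:
servo_tool(
  commands=[
    [[35,20,0],0.12],
    [[70,40,0],0.12],
    [[106,65,0],0.12],
    [[106,65,0],0.12],
  ],
)

```text
clock: 1.32
tool_pos: [594.2, -244.3, 254.8]
ee_rot: [-2.221, -2.22, -0.002]
wrist_force: [-0.6, -0.1, -0.5]
grip_width: 85.2
```

Run:
```python
from h import *
for n in ["scene","top","wrist"]:
    p=imaging.camera_params(n);im=imaging.read_camera(n); cv2.imwrite(f"pics/{n}1.png",im[:,:,::-1])
s=bot.read_state();print(s["clock"],s["tool_pos"],s["ee_rot"],s["joint_positions"]);print(p)
```

```text
1.4667 [ 589.9536631  -247.94320258  255.53692328] [-2.22447859e+00 -2.21666187e+00  9.77813057e-04] [-5.28751752e-01  4.17572451e-01  2.56321396e-01  1.41089076e+00
 -2.88489249e-04  1.04556491e+00]
{'fx': 318.4148682451185, 'fy': 318.4148682451185, 'cx': 277.640137985515, 'cy': 209.50354477780866, 'R': array([[ 9.99997727e-01, -1.35989149e-03, -1.64191938e-03],
       [-7.85995068e-04, -9.51062592e-01,  3.08997295e-01],
       [-1.98177090e-03, -3.08995302e-01, -9.51061500e-01]]), 't': array([-590.05511705, -274.86137134,  303.73163031])}
```

View pics/wrist1.png

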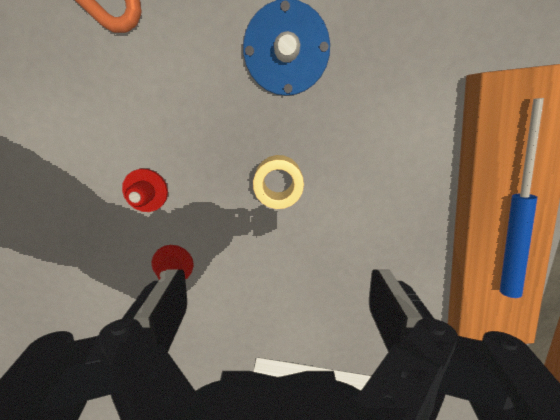

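The wrist view shows cream at (278,183), the base at (287,47), cap A at (145,190), and cap B at (172,263) behind a finger.

Run:
```python
from h import *
n="wrist";p=imaging.camera_params(n);im=cv2.imread("pics/wrist1.png")[:,:,::-1].copy()
c=blob(im,(235,145,320,225),lambda h,s,v:(s>60)&(h>12)&(h<35)&(v>90))
for z in (0,18,36): print("cream",z,bench(c,p,z))
h=cv2.cvtColor(im,cv2.COLOR_RGB2HSV)
# hole top rim: inner contour
m=((h[...,1]>60)&(h[...,0]>12)&(h[...,0]<35)&(h[...,2]>90)).astype(np.uint8)[145:225,235:320]
cs,hi=cv2.findContours(m,cv2.RETR_CCOMP,cv2.CHAIN_APPROX_NONE)
for q,k in zip(cs,hi[0]):
    if k[3]>=0 and len(q)>20: print("hole at 36/0",bench(q+[235,145],p,36),bench(q+[235,145],p,0))
c=blob(im,(235,0,340,105),lambda h,s,v:(s>120)&(h>95)&(h<125))
print("base",bench(c,p,12),cv2.boundingRect(c))
k=blob(im,(265,25,310,70),lambda h,s,v:(s<70)&(v>100)); print("peg",bench(k,p,34),cv2.boundingRect(k))
e=cv2.fitEllipse(cv2.convexHull(c));print(e, onz(p,e[0],12))
c=blob(im,(110,160,180,220),lambda h,s,v:(s>150)&((h<10)|(h>170))&(v>60)); print("redA",bench(c,p,13),cv2.boundingRect(c))
for z in (12,34): print(proj(p,[600,-110,z]))
```

```text
cream 0 ((589.5596313476562, -256.6085205078125), 33.5186767578125)
cream 18 ((589.5602416992188, -252.3965301513672), 31.90193748474121)
cream 36 ((589.5609741210938, -248.18450927734375), 30.28514289855957)
hole at 36/0 ((589.2213134765625, -245.07333374023438), 15.37614631652832) ((589.1837768554688, -253.16542053222656), 17.01793670654297)
base ((597.82666015625, -113.51543426513672), 44.41239547729492) (243, 0, 87, 95)
peg ((598.087890625, -114.739013671875), 13.06362533569336) (274, 31, 26, 30)
((286.2080078125, 46.674190521240234), (85.96605682373047, 95.8208236694336), 3.506073236465454) [ 597.95490195 -111.67380374   12.        ]
redA ((433.4466552734375, -262.6667785644531), 26.5008487701416) (122, 169, 46, 43)
[288.21993966  44.84876984]
[288.91242851  40.64687159]
```

Call:
servo_tool(
  commands=[
    [[0,0,-38],0],
    [[0,-0.5,-76],0],
    [[0,-0.5,-114],0],
    [[0,-0.5,-152],0],
    [[0,-0.5,-185],0],
  ],
)

```text
clock: 1.88
tool_pos: [587.9, -250.0, 69.5]
ee_rot: [-2.229, -2.213, 0.001]
wrist_force: [0.3, -0.4, -0.3]
grip_width: 85.5
```

Call:
servo_tool(
  commands=[
    [[0,0,-14],0],
    [[0,0,-28],0],
    [[0,0,-40],0],
    [[0,0,-40],0],
  ],
)

```text
clock: 2.22
tool_pos: [587.4, -249.6, 29.1]
ee_rot: [-2.227, -2.211, 0.002]
wrist_force: [-0.8, -0.3, 0.1]
grip_width: 85.3
```

Call:
servo_tool(
  commands=[
    [[0,0,0],0],
    [[0,0,0],0],
    [[0,0,0],0],
    [[0,0,0],0],
    [[0,0,0],0],
  ],
  fingers=1,
)

```text
clock: 2.63
tool_pos: [590.1, -249.8, 33.2]
ee_rot: [2.226, 2.214, -0.0]
wrist_force: [-2.9, -0.7, 5.6]
grip_width: 54.8
```

Call:
servo_tool(
  commands=[
    [[0,0,0],0],
    [[0,0,0],0],
    [[0,0,0],0],
    [[0,0,0],0],
  ],
)

```text
clock: 2.97
tool_pos: [590.1, -249.8, 33.2]
ee_rot: [2.226, 2.213, -0.0]
wrist_force: [-2.3, -1.7, 5.9]
grip_width: 54.7
```

Run:
```python
from h import *
for n in ["wrist"]:
    p=imaging.camera_params(n);im=imaging.read_camera(n); cv2.imwrite(f"pics/{n}2.png",im[:,:,::-1])
s=bot.read_state();print(s["clock"],s["tool_pos"],s["ee_rot"],s["grip_width"])
```

```text
3.0167 [ 590.05565268 -249.82047696   33.20398717] [ 2.22561366e+00  2.21344367e+00 -4.20361029e-04] 55.09828024777721
```

View pics/wrist2.png

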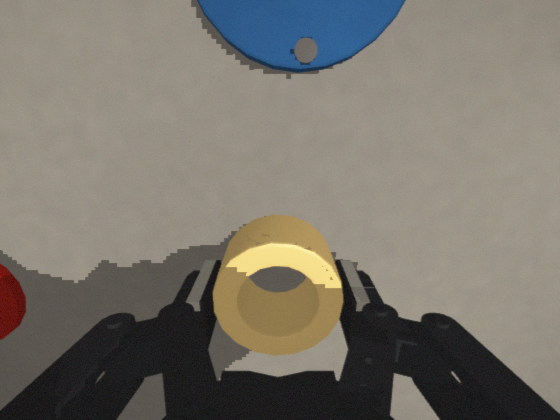

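The force and the 2 mm rise suggest the fingertips swung down onto the bench as they closed. I'll regrip 5 mm higher.

Call:
servo_tool(
  commands=[
    [[0,0,0],0],
    [[0,0,0],0],
    [[0,0,5],0],
    [[0,0,5],0],
  ],
  fingers=0.2,
)

```text
clock: 3.35
tool_pos: [590.2, -249.1, 37.4]
ee_rot: [2.226, 2.215, 0.001]
wrist_force: [0.5, 0.6, 0.4]
grip_width: 68.4
```

Call:
servo_tool(
  commands=[
    [[0,0,0],0],
    [[0,0,0],0],
    [[0,0,0],0],
    [[0,0,0],0],
    [[0,0,0],0],
  ],
  fingers=1,
)

```text
clock: 3.77
tool_pos: [590.2, -249.1, 37.4]
ee_rot: [2.226, 2.215, 0.0]
wrist_force: [-0.9, 1.5, 9.6]
grip_width: 54.7
```

Call:
servo_tool(
  commands=[
    [[0,0,0],0],
    [[0,0,0],0],
    [[0,0,0],0],
  ],
)

```text
clock: 4.02
tool_pos: [590.1, -249.1, 37.4]
ee_rot: [2.226, 2.215, 0.001]
wrist_force: [-2.4, 0.4, 9.9]
grip_width: 54.7
```

Call:
servo_tool(
  commands=[
    [[0,0,15],0],
    [[0,0,40],0],
    [[0,0,65],0],
    [[0,0,70],0],
    [[0,0,70],0],
  ],
)

```text
clock: 4.43
tool_pos: [590.6, -249.4, 108.0]
ee_rot: [2.225, 2.214, 0.001]
wrist_force: [-0.6, 1.1, -1.4]
grip_width: 54.7
```

Run:
```python
from h import *
for n in ["wrist"]:
    p=imaging.camera_params(n);im=imaging.read_camera(n); cv2.imwrite(f"pics/{n}3.png",im[:,:,::-1])
s=bot.read_state();print(s["clock"],s["tool_pos"],s["ee_rot"],s["grip_width"])
```

```text
4.4833 [ 589.9648446  -249.00562591  106.37522434] [2.22628223e+00 2.21535513e+00 3.49906609e-04] 54.54316389394987
```

View pics/wrist3.png

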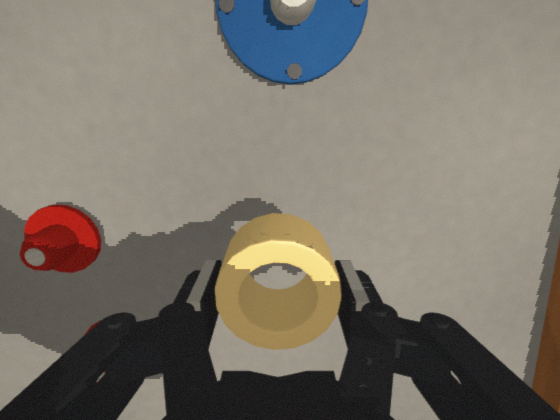

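Run:
```python
from h import *
n="wrist";p=imaging.camera_params(n);im=cv2.imread("pics/wrist3.png")[:,:,::-1].copy()
c=blob(im,(190,190,370,370),lambda h,s,v:(s>60)&(h>12)&(h<35)&(v>60)); b=cv2.boundingRect(c);print(b)
s=bot.read_state();tz=s["tool_pos"][2];print(s["tool_pos"])
print("-y end of top rim", onz(p,(b[0]+b[2]/2,b[1]+b[3]),tz-1.4), "-> centre y", onz(p,(b[0]+b[2]/2,b[1]+b[3]),tz-1.4)[1]+28)
print("+y bottom", onz(p,(b[0]+b[2]/2,b[1]),tz-37.4)[1]-28)
c=blob(im,(205,0,380,95),lambda h,s,v:(s>120)&(h>95)&(h<125))
pts=np.array([onz(p,q[0],12)[:2] for q in c]); pts=pts[[q[0][1]>2 for q in c]]
hull=cv2.convexHull(pts.astype(np.float32))[:,0]
A=np.c_[2*hull,np.ones(len(hull))];sol=np.linalg.lstsq(A,(hull**2).sum(1),rcond=None)[0];print("base fit",sol[:2],np.sqrt(sol[2]+sol[:2]@sol[:2]))
# lower part only
h2=hull[hull[:,1]<-115];A=np.c_[2*h2,np.ones(len(h2))];sol=np.linalg.lstsq(A,(h2**2).sum(1),rcond=None)[0];print("base fit",sol[:2],np.sqrt(sol[2]+sol[:2]@sol[:2]))
print("bottom row y+45",h2[:,1].min()+45)
```

```text
(214, 213, 128, 137)
[ 589.9648446  -249.00562591  106.37522434]
-y end of top rim [ 589.19314447 -276.89340935  104.97522434] -> centre y -248.89340935208673
+y bottom -250.6812676214692
base fit [ 597.45805302 -114.15287004] 42.909106531274865
base fit [ 597.68889913 -113.3005852 ] 43.56607021839716
bottom row y+45 -111.947464
```

Call:
servo_tool(
  commands=[
    [[2,35,0],0],
    [[4,70,0],0],
    [[6,105,0],0],
    [[8.4,137,0],0],
    [[8.4,137,0],0],
  ],
)

```text
clock: 4.9
tool_pos: [597.1, -106.6, 104.4]
ee_rot: [-2.219, -2.217, 0.001]
wrist_force: [-0.1, -0.1, -1.2]
grip_width: 54.8
```

Call:
servo_tool(
  commands=[
    [[0,0,-10],0],
    [[0,0,-20],0],
    [[0,0,-25],0],
    [[0,0,-25],0],
  ],
)

```text
clock: 5.23
tool_pos: [597.0, -112.7, 78.6]
ee_rot: [-2.226, -2.212, 0.003]
wrist_force: [-1.8, 0.8, -0.0]
grip_width: 54.4
```

Run:
```python
from h import *
for n in ["wrist","scene","top"]:
    im=imaging.read_camera(n); 
    if n=="scene": im=cv2.resize(im[160:280,160:320],None,fx=4,fy=4)
    if n=="top": im=cv2.resize(im[130:230,250:380],None,fx=5,fy=5)
    cv2.imwrite(f"pics/{n}4.png",im[:,:,::-1])
s=bot.read_state();print(s["clock"],s["tool_pos"],s["ee_rot"],s["grip_width"])
p=imaging.camera_params("wrist")
im=cv2.imread("pics/wrist4.png")[:,:,::-1].copy()
c=blob(im,(150,0,420,420),lambda h,s,v:(s>120)&(h>95)&(h<125))
pts=np.array([onz(p,q[0],12)[:2] for q in cv2.convexHull(c)])
print(cv2.boundingRect(c), cv2.minEnclosingCircle(pts.astype(np.float32)))
```

```text
5.3833 [ 598.16435544 -112.84777876   80.93109323] [-2.22810527e+00 -2.21418553e+00  3.73477096e-04] 54.52611003227191
(212, 165, 142, 97) ((600.2575073242188, -111.98182678222656), 44.911067962646484)
```

View pics/wrist4.png

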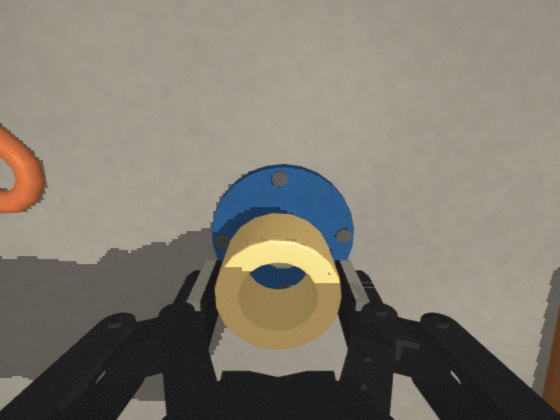

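View pics/scene4.png

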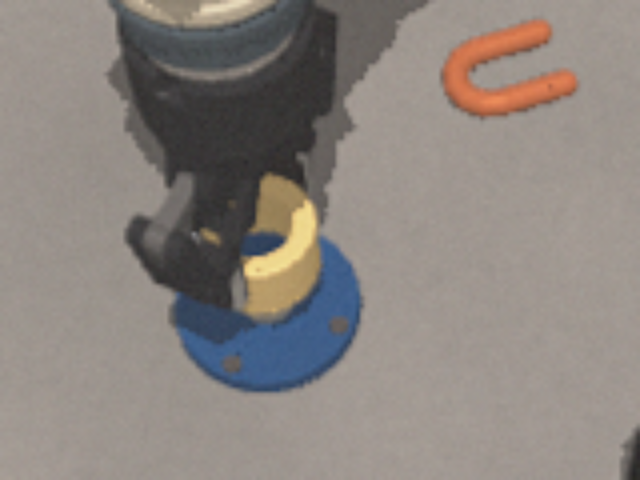

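The wrist view shows the ring above the base. The bolt midpoint (283,239) and the flange outline (cols 212–354) put the base about 2.5 mm further in +x than the held ring.

Call:
servo_tool(
  commands=[
    [[2.5,0.7,0],0],
    [[2.5,0.7,0],0],
    [[2.5,0.7,0],0],
  ],
)

```text
clock: 5.63
tool_pos: [601.0, -111.5, 81.6]
ee_rot: [2.227, 2.215, 0.001]
wrist_force: [-0.2, -0.3, -1.3]
grip_width: 54.4
```

Run:
```python
from h import *
p=imaging.camera_params("wrist");im=imaging.read_camera("wrist"); cv2.imwrite("pics/wrist5.png",im[:,:,::-1])
s=bot.read_state();print(s["clock"],s["tool_pos"])
c=blob(im,(150,0,420,420),lambda h,s,v:(s>120)&(h>95)&(h<125))
pts=np.array([onz(p,q[0],12)[:2] for q in cv2.convexHull(c)])
print(cv2.boundingRect(c), cv2.minEnclosingCircle(pts.astype(np.float32)))
c=blob(im,(190,190,370,370),lambda h,s,v:(s>60)&(h>12)&(h<35)&(v>60)); b=cv2.boundingRect(c);tz=s["tool_pos"][2]
print(b,onz(p,(b[0]+b[2]/2,b[1]+b[3]/2),tz-19), "cy", onz(p,(278,b[1]+b[3]),tz-1.4)[1]+28,onz(p,(278,b[1]),tz-37.4)[1]-28)
```

```text
5.6833 [ 600.90563878 -111.39294386   81.55943507]
(206, 166, 140, 95) ((598.8837890625, -110.80945587158203), 44.354522705078125)
(214, 213, 128, 137) [ 600.40531839 -114.1838568    62.55943507] cy -111.41230872259831 -113.17714661517023
```

Call:
servo_tool(
  commands=[
    [[-1.2,0.8,0],0],
    [[-1.2,0.8,0],0],
    [[-1.2,0.8,-5],0],
    [[-1.2,0.8,-12],0],
    [[-1.2,0.8,-12],0],
  ],
)

```text
clock: 6.1
tool_pos: [598.8, -110.2, 67.7]
ee_rot: [-2.226, -2.215, 0.001]
wrist_force: [-0.0, 0.9, -1.6]
grip_width: 55.1
```

Call:
servo_tool(
  commands=[
    [[0,0,-5],0],
    [[0,0,-10],0],
    [[0,0,-15],0],
    [[0,0,-18],0],
    [[0,0,-18],0],
  ],
)

```text
clock: 6.52
tool_pos: [599.1, -110.4, 50.3]
ee_rot: [-2.226, -2.215, 0.001]
wrist_force: [-1.2, -0.2, -2.1]
grip_width: 54.7
```

Call:
servo_tool(
  commands=[
    [[0,0,-0.8],0],
    [[0,0,-1.5],0],
    [[0,0,-1.5],0],
    [[0,0,-1.5],0],
  ],
)

```text
clock: 6.85
tool_pos: [599.6, -110.5, 50.0]
ee_rot: [2.227, 2.216, 0.0]
wrist_force: [0.7, -0.1, -1.6]
grip_width: 54.9
```

Call:
servo_tool(
  commands=[
    [[0,0,-0.5],0],
    [[0,0,-1],0],
    [[0,0,-1.5],0],
    [[0,0,-1.5],0],
  ],
)

```text
clock: 7.18
tool_pos: [599.7, -110.5, 49.4]
ee_rot: [2.226, 2.215, 0.001]
wrist_force: [-3.1, -0.0, 9.3]
grip_width: 54.4
```

Contact came at the predicted height of 49.4 mm with 9 N, so the ring is seated. Now I release and lift.

Call:
servo_tool(
  commands=[
    [[0,0,0.8],0],
    [[0,0,0.8],0],
    [[0,0,0.8],0],
    [[0,0,0.8],0],
  ],
  fingers=0.2,
)

```text
clock: 7.52
tool_pos: [599.5, -110.5, 49.0]
ee_rot: [-2.227, -2.216, 0.0]
wrist_force: [1.0, -0.1, 0.1]
grip_width: 68.3
```

Call:
servo_tool(
  commands=[
    [[0,0,20],0],
    [[0,0,55],0],
    [[0,0,90],0],
    [[0,0,125],0],
    [[0,0,125],0],
  ],
  fingers=0,
)

```text
clock: 7.93
tool_pos: [601.9, -111.2, 181.1]
ee_rot: [2.221, 2.21, 0.007]
wrist_force: [0.4, -0.9, 0.0]
grip_width: 85.6
```

Run:
```python
from h import *
im=imaging.read_camera("wrist");im=imaging.read_camera("wrist"); p=imaging.camera_params("wrist");cv2.imwrite("pics/wrist6.png",im[:,:,::-1])
s=bot.read_state();print(s["clock"],s["tool_pos"])
c=blob(im,(150,100,420,420),lambda h,s,v:(s>120)&(h>95)&(h<125))
pts=np.array([onz(p,q[0],12)[:2] for q in cv2.convexHull(c)])
print("base",cv2.minEnclosingCircle(pts.astype(np.float32)))
c=blob(im,(150,150,420,400),lambda h,s,v:(s>60)&(h>12)&(h<35)&(v>60)); b=cv2.boundingRect(c)
print(b,"cy",onz(p,(278,b[1]+b[3]),48)+[0,28,0],onz(p,(278,b[1]),12)-[0,28,0])
im=imaging.read_camera("scene");cv2.imwrite("pics/scene6.png",cv2.resize(im[160:280,160:320],None,fx=4,fy=4)[:,:,::-1])
```

```text
8.0333 [ 600.15175264 -110.63538363  175.3892958 ]
base ((597.2288818359375, -110.29978942871094), 44.050968170166016)
(241, 166, 68, 73) cy [ 599.84746422 -109.75730697   48.        ] [ 600.20424298 -110.96498443   12.        ]
```

View pics/wrist6.png

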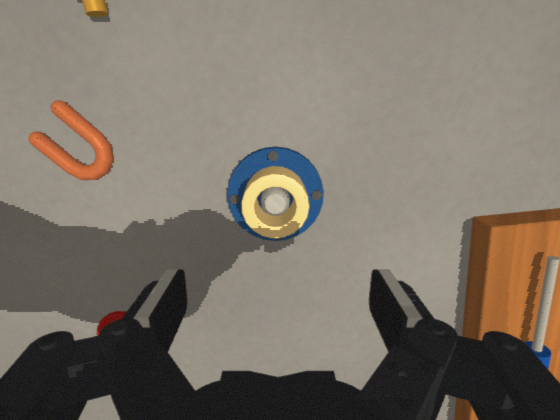

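View pics/scene6.png

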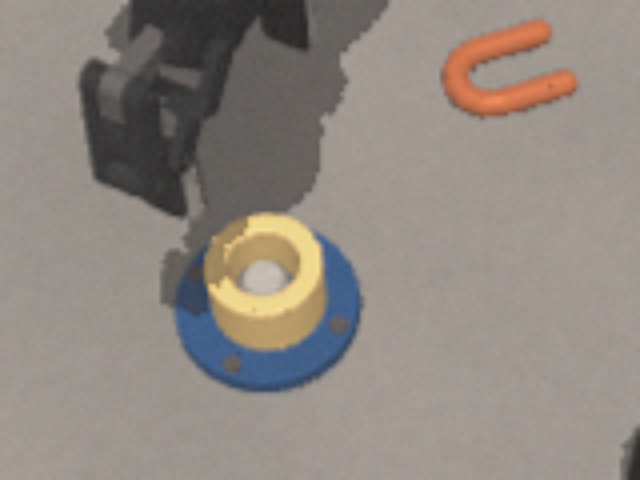

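Cream is seated flat with the peg in its hole, seen at about (275,203) in the wrist view. Next is the green spacer.

Call:
servo_tool(
  commands=[
    [[-17,36,5],0],
    [[-34,72,10],0],
    [[-51,108,15],0],
    [[-68,144,20],0],
    [[-85,180,25],0],
  ],
)

```text
clock: 8.5
tool_pos: [512.7, 70.8, 197.4]
ee_rot: [-2.226, -2.214, 0.003]
wrist_force: [1.3, 1.0, 0.0]
grip_width: 85.3
```

Call:
servo_tool(
  commands=[
    [[-17,37,0],0],
    [[-34,74,0],0],
    [[-51,111,0],0],
    [[-68,148,0],0],
    [[-83,186,0],0],
  ],
)

```text
clock: 8.92
tool_pos: [429.5, 256.7, 197.5]
ee_rot: [-2.227, -2.215, 0.004]
wrist_force: [0.9, -0.2, -0.1]
grip_width: 85.8
```

Call:
servo_tool(
  commands=[
    [[0,0,0],0],
    [[0,0,0],0],
  ],
)

```text
clock: 9.08
tool_pos: [429.8, 257.2, 197.5]
ee_rot: [-2.221, -2.22, 0.004]
wrist_force: [-0.1, -0.9, -0.3]
grip_width: 85.4
```

Run:
```python
from h import *
im=imaging.read_camera("wrist");p=imaging.camera_params("wrist");cv2.imwrite("pics/wrist7.png",im[:,:,::-1])
s=bot.read_state();print(s["clock"],s["tool_pos"])
h=cv2.cvtColor(im,cv2.COLOR_RGB2HSV)
c=blob(im,(0,0,560,300),lambda h,s,v:(s>90)&(h>40)&(h<95)); b=cv2.boundingRect(c);print(b)
print("disc",bench(c,p,13))
im=imaging.read_camera("top");pt=imaging.camera_params("top");print("top",onz(pt,(158,258),13))
```

```text
9.1333 [430.58914813 256.04640919 197.65028435]
(249, 162, 52, 50)
disc ((426.5804138183594, 259.4584045410156), 25.388816833496094)
top [425.63708835 260.37199373  13.        ]
```

View pics/wrist7.png

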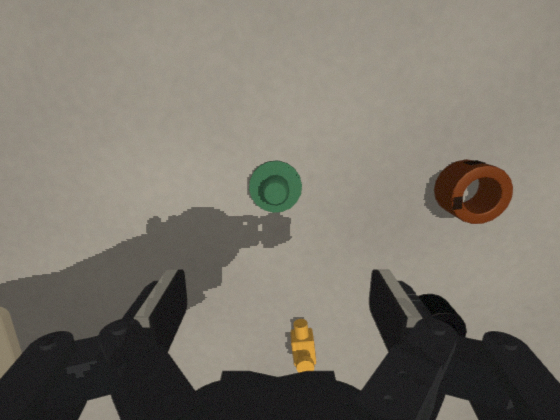

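The wrist view shows green at (275,187) alone, with brown at (474,192) well clear. The top view agrees within 1 mm.

Call:
servo_tool(
  commands=[
    [[-3.5,3,-30],0],
    [[-3.5,3,-60],0],
    [[-3.5,3,-90],0],
    [[-3.5,3,-115],0],
    [[-3.5,3,-130],0],
  ],
)

```text
clock: 9.6
tool_pos: [427.4, 256.4, 66.0]
ee_rot: [-2.229, -2.212, 0.006]
wrist_force: [-0.7, -0.2, 0.1]
grip_width: 85.5
```

Call:
servo_tool(
  commands=[
    [[0,0,-10],0],
    [[0,0,-20],0],
    [[0,0,-20],0],
    [[0,0,-20],0],
  ],
)

```text
clock: 9.93
tool_pos: [428.2, 257.2, 48.5]
ee_rot: [-2.229, -2.213, 0.003]
wrist_force: [0.8, -0.5, 0.7]
grip_width: 85.7
```

Call:
servo_tool(
  commands=[
    [[0,0,0],0],
    [[0,0,0],0],
    [[0,0,0],0],
    [[0,0,0],0],
  ],
  fingers=0.55,
)

```text
clock: 10.27
tool_pos: [428.3, 258.5, 49.6]
ee_rot: [2.227, 2.216, 0.001]
wrist_force: [0.4, 0.5, 0.1]
grip_width: 39.2
```

Run:
```python
from h import *
im=imaging.read_camera("wrist");p=imaging.camera_params("wrist");cv2.imwrite("pics/wrist8.png",im[:,:,::-1])
s=bot.read_state();print(s["clock"],s["tool_pos"],s["grip_width"])
im=imaging.read_camera("scene");cv2.imwrite("pics/scene8.png",cv2.resize(im[170:290,370:530],None,fx=4,fy=4)[:,:,::-1])
```

```text
10.3167 [428.19634229 258.5869586   49.49042199] 38.54085200188837
```

View pics/wrist8.png

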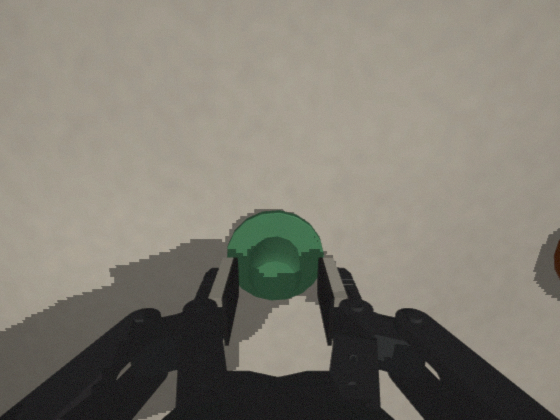

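View pics/scene8.png

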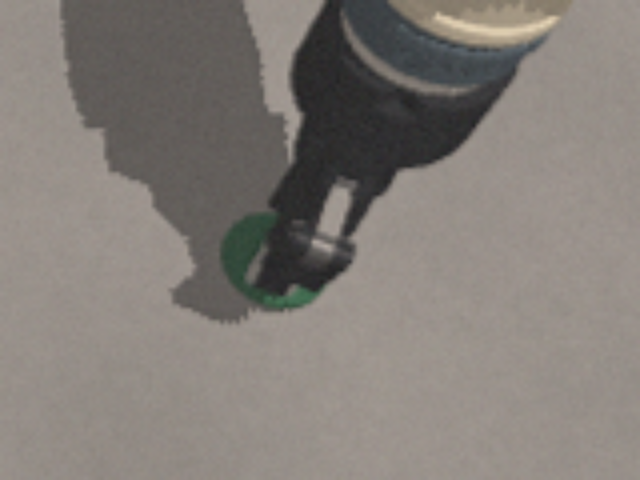

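Run:
```python
from h import *
p=imaging.camera_params("wrist");im=cv2.imread("pics/wrist8.png")[:,:,::-1].copy()
s=bot.read_state();T=s["tool_pos"]
for dz in (20,25,30,35): print(dz,proj(p,T+[-19.5,11,-dz]),proj(p,T+[-19.5,-11,-dz]))
c=blob(im,(200,190,350,320),lambda h,s,v:(s>90)&(h>40)&(h<95));b=cv2.boundingRect(c);print(b)
print("disc y from +y edge",onz(p,(275,b[1]),15)[1]-26, "-y edge",onz(p,(275,b[1]+b[3]),15)[1]+26,onz(p,(275,b[1]),15)[0])
```

```text
20 [238.30463626 255.32849684] [240.18443651 295.35047937]
25 [239.4957874  250.79043168] [241.2712537  289.83694671]
30 [240.61673522 246.51982812] [242.2966104  284.63520926]
35 [241.67350848 242.49371778] [243.26557673 279.71954583]
(228, 211, 95, 89)
disc y from +y edge 261.0312534231149 -y edge 261.1714938452685 426.1281888790938
```

The fingertips stand only about 18 mm ahead at this opening, so I'll go 8 mm lower and 2.3 mm towards +y before closing.

Call:
servo_tool(
  commands=[
    [[-1,2.3,-4],0],
    [[-1,2.3,-8],0],
    [[-1,2.3,-8],0],
  ],
)

```text
clock: 10.62
tool_pos: [426.5, 260.8, 40.2]
ee_rot: [-2.226, -2.216, 0.002]
wrist_force: [0.1, 0.5, 0.2]
grip_width: 38.3
```

Call:
servo_tool(
  commands=[
    [[0,0,0],0],
    [[0,0,0],0],
    [[0,0,0],0],
    [[0,0,0],0],
    [[0,0,0],0],
  ],
  fingers=1,
)

```text
clock: 11.03
tool_pos: [427.0, 260.8, 41.0]
ee_rot: [-2.227, -2.216, 0.0]
wrist_force: [-0.4, -1.1, -1.0]
grip_width: 23.8
```

Call:
servo_tool(
  commands=[
    [[0,0,0],0],
    [[0,0,0],0],
    [[0,0,0],0],
  ],
)

```text
clock: 11.28
tool_pos: [427.0, 260.8, 41.1]
ee_rot: [-2.227, -2.216, 0.0]
wrist_force: [0.6, 0.1, -0.8]
grip_width: 23.8
```

Call:
servo_tool(
  commands=[
    [[0,0,15],0],
    [[0,0,40],0],
    [[0,0,70],0],
    [[0,0,80],0],
    [[0,0,80],0],
  ],
)

```text
clock: 11.7
tool_pos: [428.3, 261.4, 123.7]
ee_rot: [2.226, 2.215, 0.007]
wrist_force: [0.3, 0.0, -1.6]
grip_width: 23.7
```

Run:
```python
from h import *
im=imaging.read_camera("wrist");im=imaging.read_camera("wrist");p=imaging.camera_params("wrist");cv2.imwrite("pics/wrist9.png",im[:,:,::-1])
s=bot.read_state();print(s["clock"],s["tool_pos"],s["grip_width"],s["wrist_force"])
im=imaging.read_camera("scene");cv2.imwrite("pics/scene9.png",cv2.resize(im[140:290,350:550],None,fx=4,fy=4)[:,:,::-1])
```

```text
11.8 [426.91189908 260.76720811 120.78371511] 23.788968542692697 [ 0.61667695 -0.27589287 -1.60931819]
```

View pics/wrist9.png

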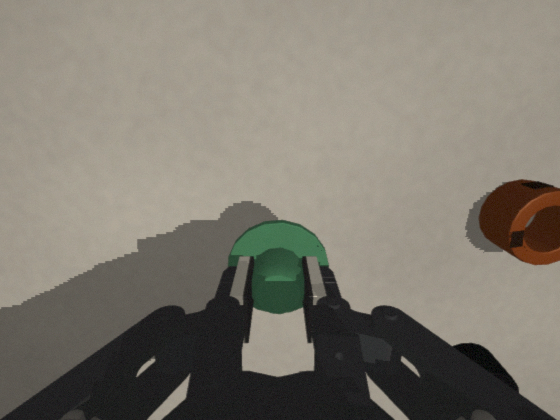

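View pics/scene9.png

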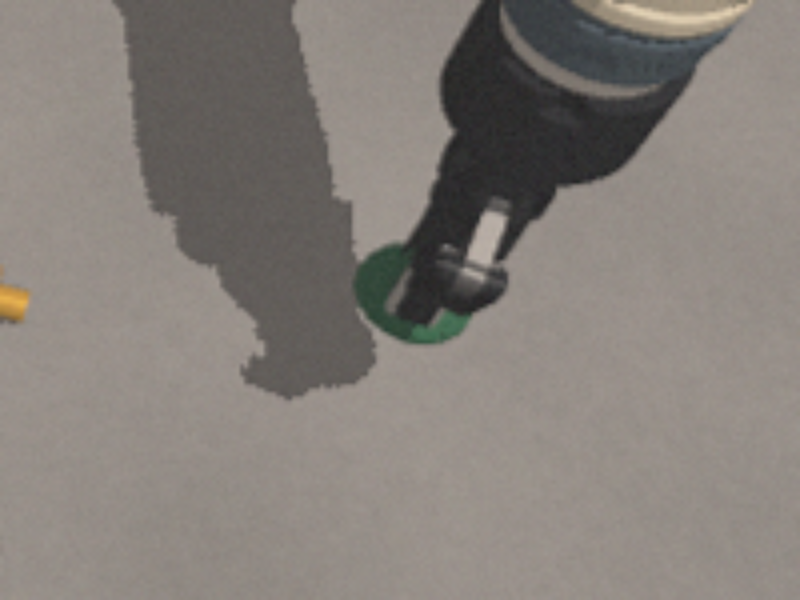

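Run:
```python
from h import *
p=imaging.camera_params("wrist");im=cv2.imread("pics/wrist9.png")[:,:,::-1].copy()
T=bot.read_state()["tool_pos"]
c=blob(im,(200,190,350,330),lambda h,s,v:(s>90)&(h>40)&(h<95));b=cv2.boundingRect(c);print(b)
z=T[2]-26.1
print(onz(p,(b[0]+b[2]/2,b[1]),z)-[0,26,0]-T,onz(p,(b[0]+b[2]/2,b[1]+b[3]),z)+[0,26,0]-T, onz(p,(b[0],262),z)-T,onz(p,(b[0]+b[2],262),z)-T)
```

```text
(229, 221, 99, 92)
[ -0.31505861   0.09744516 -26.1       ] [ -0.50403529   0.11087292 -26.1       ] [-25.22806366   4.30260838 -26.1       ] [ 24.42733879   4.11497441 -26.1       ]
```

The spacer is held level and centred to within 0.5 mm. I carry it to the base.

Call:
servo_tool(
  commands=[
    [[17,-37,10],0],
    [[34,-74,10],0],
    [[51,-111,10],0],
    [[68,-148,10],0],
    [[86,-185,10],0],
  ],
)

```text
clock: 12.27
tool_pos: [512.6, 74.1, 129.6]
ee_rot: [-2.225, -2.215, 0.003]
wrist_force: [0.7, -0.2, 0.5]
grip_width: 23.6
```

Call:
servo_tool(
  commands=[
    [[17,-37,0],0],
    [[34,-74,0],0],
    [[51,-111,0],0],
    [[68,-148,0],0],
    [[86.5,-186,0],0],
  ],
)

```text
clock: 12.68
tool_pos: [599.0, -111.5, 129.2]
ee_rot: [-2.225, -2.214, 0.002]
wrist_force: [0.4, 0.8, -0.5]
grip_width: 23.6
```

Call:
servo_tool(
  commands=[
    [[0,0,-8],0],
    [[0,0,-16],0],
    [[0,0,-24],0],
    [[0,0,-30],0],
    [[0,0,-30],0],
  ],
)

```text
clock: 13.1
tool_pos: [598.0, -108.2, 99.0]
ee_rot: [-2.223, -2.215, 0.002]
wrist_force: [-0.2, 0.5, -0.7]
grip_width: 23.4
```

Call:
servo_tool(
  commands=[
    [[0,0,0],0],
    [[0,0,0],0],
  ],
)

```text
clock: 13.27
tool_pos: [599.3, -108.7, 101.5]
ee_rot: [2.225, 2.217, 0.0]
wrist_force: [0.0, 0.3, -1.1]
grip_width: 23.8
```

Run:
```python
from h import *
im=imaging.read_camera("wrist");p=imaging.camera_params("wrist");cv2.imwrite("pics/wrist10.png",im[:,:,::-1])
s=bot.read_state();print(s["clock"],s["tool_pos"],s["grip_width"],s["wrist_force"])
im=imaging.read_camera("scene");cv2.imwrite("pics/scene10.png",cv2.resize(im[140:290,150:350],None,fx=4,fy=4)[:,:,::-1])
```

```text
13.3167 [ 599.42792489 -108.99975917  101.66163582] 23.828398923999494 [-0.11762764 -0.45156168 -1.35098085]
```

View pics/wrist10.png

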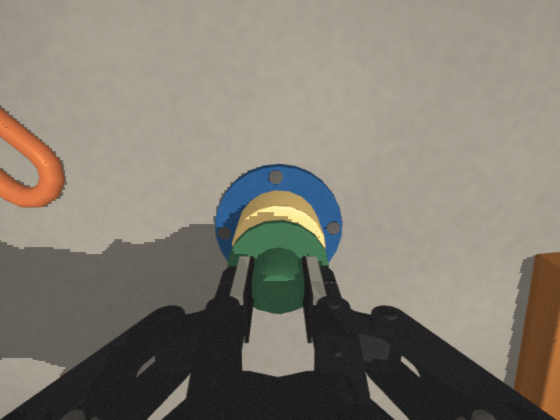

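View pics/scene10.png

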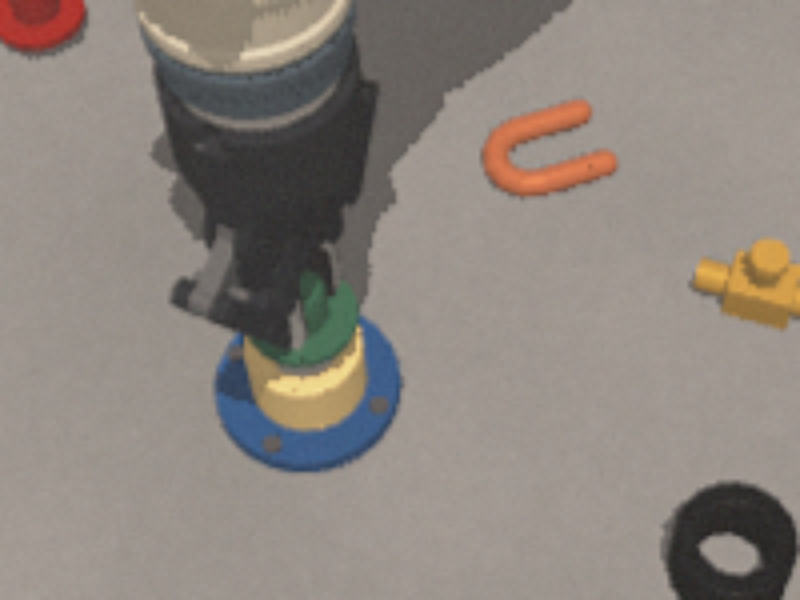

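Call:
servo_tool(
  commands=[
    [[0.2,-1,0],0],
    [[0.2,-1,-4],0],
    [[0.2,-1,-8],0],
    [[0.2,-1,-8],0],
  ],
)

```text
clock: 13.7
tool_pos: [599.1, -110.5, 92.1]
ee_rot: [-2.226, -2.215, 0.001]
wrist_force: [0.5, -0.0, -1.8]
grip_width: 23.4
```

Call:
servo_tool(
  commands=[
    [[0,0,-4],0],
    [[0,0,-8],0],
    [[0,0,-12],0],
    [[0,0,-12],0],
    [[0,0,-12],0],
  ],
)

```text
clock: 14.12
tool_pos: [599.3, -110.6, 80.7]
ee_rot: [-2.227, -2.215, 0.001]
wrist_force: [-0.7, 0.1, -0.6]
grip_width: 23.2
```

Call:
servo_tool(
  commands=[
    [[0,0,-0.7],0],
    [[0,0,-1.4],0],
    [[0,0,-2],0],
    [[0,0,-2],0],
  ],
)

```text
clock: 14.45
tool_pos: [599.5, -110.6, 79.1]
ee_rot: [2.227, 2.216, 0.0]
wrist_force: [0.9, -0.2, -1.0]
grip_width: 23.8
```

Call:
servo_tool(
  commands=[
    [[0,0,-0.4],0],
    [[0,0,-0.8],0],
    [[0,0,-0.8],0],
  ],
)

```text
clock: 14.7
tool_pos: [599.5, -110.7, 79.0]
ee_rot: [2.226, 2.215, 0.0]
wrist_force: [-1.6, 0.2, 5.8]
grip_width: 23.8
```

Contact came at 79.0 mm, with 79.1 predicted, so the spacer is seated. I release it and lift towards black.

Call:
servo_tool(
  commands=[
    [[0,0,0.5],0],
    [[0,0,0.5],0],
    [[0,0,0.5],0],
    [[0,0,0.5],0],
  ],
  fingers=0.55,
)

```text
clock: 15.03
tool_pos: [599.5, -110.6, 78.7]
ee_rot: [2.227, 2.216, 0.0]
wrist_force: [0.6, -0.8, 0.4]
grip_width: 38.2
```

Call:
servo_tool(
  commands=[
    [[0,0,20],0],
    [[0,0,50],0],
    [[0,0,85],0],
    [[0,0,110],0],
    [[0,0,110],0],
  ],
  fingers=0,
)

```text
clock: 15.45
tool_pos: [601.3, -111.2, 194.4]
ee_rot: [2.222, 2.211, 0.006]
wrist_force: [0.5, 0.8, -0.9]
grip_width: 85.3
```

Run:
```python
from h import *
im=imaging.read_camera("wrist");im=imaging.read_camera("wrist");p=imaging.camera_params("wrist");cv2.imwrite("pics/wrist11.png",im[:,:,::-1])
s=bot.read_state();print(s["clock"],s["tool_pos"],s["grip_width"],s["wrist_force"])
c=blob(im,(150,100,420,400),lambda h,s,v:(s>90)&(h>40)&(h<95));b=cv2.boundingRect(c)
print("spacer disc",bench(c,p,53),b)
im=imaging.read_camera("scene");cv2.imwrite("pics/scene11.png",cv2.resize(im[150:300,150:350],None,fx=4,fy=4)[:,:,::-1])
for n,uv in(("top",(221.5,186)),("scene",(333,278))): print(n,onz(imaging.camera_params(n),uv,18))
```

```text
15.55 [ 599.86618744 -110.75329585  189.62090622] 85.03163323259093 [-0.59879452  0.12839157 -0.89193581]
spacer disc ((597.369140625, -109.76067352294922), 25.274728775024414) (246, 174, 59, 58)
top [598.25440272 107.35972715  18.        ]
scene [601.19670457 106.68052284  18.        ]
```

View pics/wrist11.png

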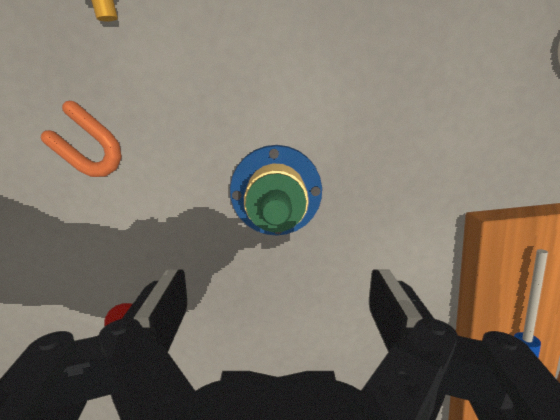

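View pics/scene11.png

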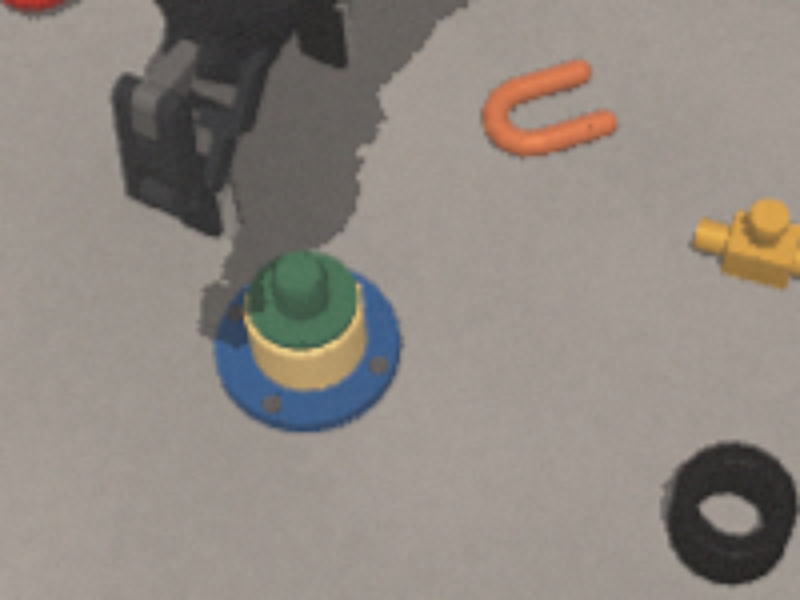

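The spacer sits flat on cream. I move over black at about (599,107).

Call:
servo_tool(
  commands=[
    [[0,40,0],0],
    [[0,80,0],0],
    [[0,120,0],0],
    [[0,160,0],0],
    [[0,200,0],0],
  ],
)

```text
clock: 16.02
tool_pos: [598.5, 91.0, 187.0]
ee_rot: [-2.226, -2.214, 0.003]
wrist_force: [1.4, -0.4, -0.3]
grip_width: 85.5
```

Call:
servo_tool(
  commands=[
    [[0,17,0],0],
    [[0,17,0],0],
    [[0,17,0],0],
  ],
)

```text
clock: 16.27
tool_pos: [598.8, 107.3, 187.2]
ee_rot: [-2.223, -2.217, 0.003]
wrist_force: [-0.0, 0.3, -0.3]
grip_width: 85.2
```

Run:
```python
from h import *
im=imaging.read_camera("wrist");p=imaging.camera_params("wrist");cv2.imwrite("pics/wrist12.png",im[:,:,::-1])
s=bot.read_state();print(s["clock"],s["tool_pos"])
c=blob(im,(210,130,350,262),lambda h,s,v:(v<70));b=cv2.boundingRect(c);print(b)
for z in (0,36):print(z,bench(c,p,z))
print(onz(p,(b[0]+b[2]/2,b[1]+b[3]),36)+[0,28,0],onz(p,(b[0]+b[2]/2,b[1]),0)-[0,28,0])
```

```text
16.3167 [599.01778201 106.26907496 187.46484931]
(249, 164, 63, 67)
0 ((600.9677734375, 97.52787017822266), 34.31890869140625)
36 ((600.70849609375, 107.8576889038086), 30.268373489379883)
[600.32834857 104.75125913  36.        ] [600.59668508 103.63134323   0.        ]
```

View pics/wrist12.png

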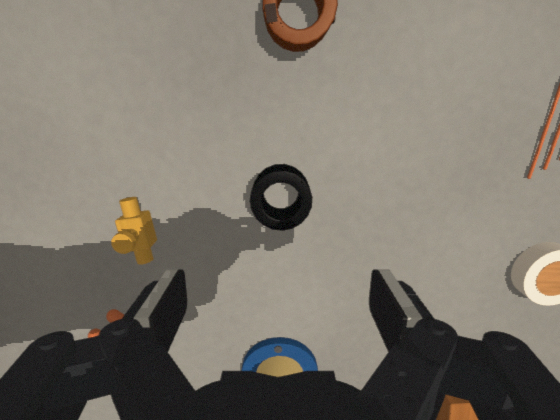

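Black is at (281,197), which gives (600.6, 104.7).

Call:
servo_tool(
  commands=[
    [[1.5,-1.5,-35],0],
    [[1.5,-1.5,-70],0],
    [[1.5,-1.5,-105],0],
    [[1.5,-1.5,-130],0],
    [[1.5,-1.5,-140],0],
  ],
)

```text
clock: 16.73
tool_pos: [598.8, 103.0, 44.5]
ee_rot: [-2.227, -2.211, 0.007]
wrist_force: [-0.1, 0.1, 0.3]
grip_width: 85.2
```

Call:
servo_tool(
  commands=[
    [[0,0,-8],0],
    [[0,0,-12],0],
    [[0,0,-12],0],
    [[0,0,-12],0],
  ],
)

```text
clock: 17.07
tool_pos: [601.8, 104.6, 38.0]
ee_rot: [2.226, 2.215, 0.002]
wrist_force: [0.3, 0.4, 0.2]
grip_width: 85.5
```

Run:
```python
from h import *
im=imaging.read_camera("wrist");p=imaging.camera_params("wrist");cv2.imwrite("pics/wrist13.png",im[:,:,::-1])
s=bot.read_state();print(s["clock"],s["tool_pos"],s["wrist_force"])
```

```text
17.1167 [601.8209443  104.74310521  38.19663359] [-0.31923579 -0.54615669 -0.14763322]
```

View pics/wrist13.png

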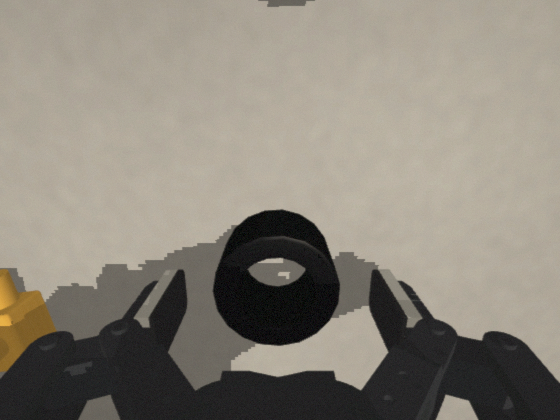

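Call:
servo_tool(
  commands=[
    [[0,1,-0.8],0],
    [[0,1,-0.8],0],
  ],
)

```text
clock: 17.28
tool_pos: [601.4, 106.1, 36.8]
ee_rot: [2.226, 2.215, 0.002]
wrist_force: [0.2, -0.4, -0.9]
grip_width: 85.3
```

Call:
servo_tool(
  commands=[
    [[0,0,0],0],
    [[0,0,0],0],
    [[0,0,0],0],
    [[0,0,0],0],
    [[0,0,0],0],
  ],
  fingers=1,
)

```text
clock: 17.7
tool_pos: [601.2, 105.9, 36.5]
ee_rot: [2.227, 2.216, 0.001]
wrist_force: [-0.7, 0.6, 6.1]
grip_width: 53.1
```

Call:
servo_tool(
  commands=[
    [[0,0,0],0],
    [[0,0,0],0],
    [[0,0,0],0],
    [[0,0,0],0],
  ],
)

```text
clock: 18.03
tool_pos: [601.2, 106.0, 36.5]
ee_rot: [2.227, 2.216, 0.001]
wrist_force: [-0.6, -0.6, 5.2]
grip_width: 53.6
```

Call:
servo_tool(
  commands=[
    [[0,0,15],0],
    [[0,0,45],0],
    [[0,0,80],0],
    [[0,0,105],0],
    [[0,0,105],0],
  ],
)

```text
clock: 18.45
tool_pos: [603.1, 106.0, 146.3]
ee_rot: [2.223, 2.212, 0.009]
wrist_force: [1.7, -0.7, -0.9]
grip_width: 53.4
```

Run:
```python
from h import *
im=imaging.read_camera("wrist");im=imaging.read_camera("wrist");p=imaging.camera_params("wrist");cv2.imwrite("pics/wrist14.png",im[:,:,::-1])
s=bot.read_state();T=s["tool_pos"];print(s["clock"],T,s["grip_width"],s["wrist_force"])
m=(cv2.cvtColor(im,cv2.COLOR_RGB2GRAY)<60)
col=np.where(m[190:370,278])[0]+190; print(col.min(),col.max())
for g in (37.4,38.):print(g,onz(p,(278,col.max()+1),T[2]-g+36)[1]+28-T[1],onz(p,(278,col.min()),T[2]-g)[1]-28-T[1])
```

```text
18.55 [601.19758595 105.89598326 141.53103412] 53.55034753633289 [-0.43693524 -0.36447558 -1.44279969]
214 368
37.4 -10.827052601412333 -2.209989542301784
38.0 -11.419659140190191 -2.414801374072951
```

View pics/wrist14.png

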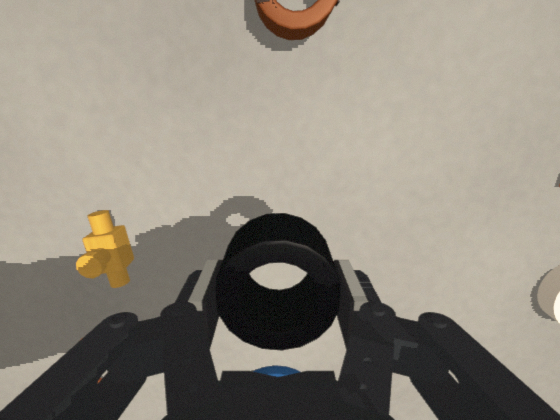

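Black is held centred at rows 214–350, the same as cream was.

Call:
servo_tool(
  commands=[
    [[-0.3,-40,0],0],
    [[-0.6,-80,0],0],
    [[-0.9,-120,0],0],
    [[-1.2,-160,0],0],
    [[-1.4,-195,0],0],
  ],
)

```text
clock: 18.97
tool_pos: [598.4, -91.1, 138.9]
ee_rot: [-2.225, -2.214, 0.003]
wrist_force: [-0.2, -0.3, -0.6]
grip_width: 53.2
```

Call:
servo_tool(
  commands=[
    [[-0.3,-12,0],0],
    [[-0.3,-21.5,0],0],
    [[-0.3,-21.5,-8],0],
    [[-0.3,-21.5,-16],0],
    [[-0.3,-21.5,-16],0],
  ],
)

```text
clock: 19.38
tool_pos: [598.2, -108.9, 122.3]
ee_rot: [-2.223, -2.215, 0.002]
wrist_force: [-0.1, -0.1, -1.1]
grip_width: 53.6
```

Call:
servo_tool(
  commands=[
    [[0,0,0],0],
    [[0,0,0],0],
  ],
)

```text
clock: 19.55
tool_pos: [599.3, -109.3, 124.8]
ee_rot: [-2.225, -2.217, 0.0]
wrist_force: [0.4, 0.6, -1.0]
grip_width: 53.8
```

Run:
```python
from h import *
im=imaging.read_camera("wrist");cv2.imwrite("pics/wrist15.png",im[:,:,::-1])
s=bot.read_state();print(s["clock"],s["tool_pos"],s["grip_width"],s["wrist_force"])
im=imaging.read_camera("scene");cv2.imwrite("pics/scene15.png",cv2.resize(im[140:290,150:350],None,fx=4,fy=4)[:,:,::-1])
```

```text
19.6 [ 599.43929574 -109.51667859  125.12490545] 53.371762315259424 [-0.32745058  1.01410685 -0.04560711]
```

View pics/wrist15.png

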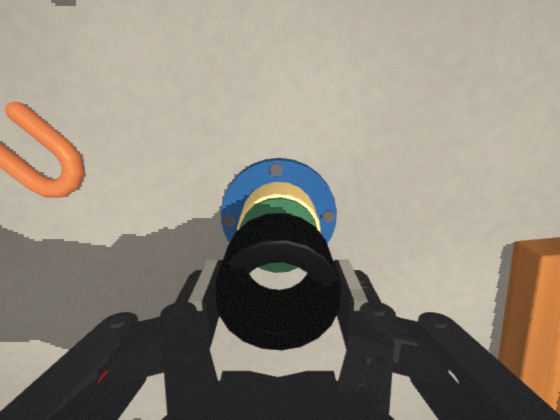

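View pics/scene15.png

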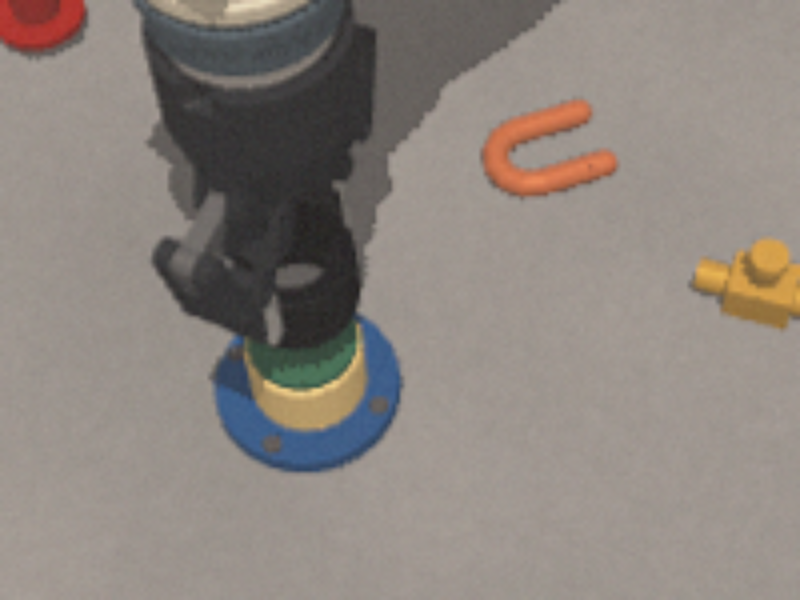

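It is lined up. I lower in steps and watch the force.

Call:
servo_tool(
  commands=[
    [[0.1,-0.6,0],0],
    [[0.1,-0.6,-5],0],
    [[0.1,-0.6,-10],0],
    [[0.1,-0.6,-14],0],
    [[0.1,-0.6,-14],0],
  ],
)

```text
clock: 20.07
tool_pos: [598.8, -111.1, 109.7]
ee_rot: [-2.226, -2.215, 0.001]
wrist_force: [0.0, -0.3, -1.1]
grip_width: 53.4
```

Call:
servo_tool(
  commands=[
    [[0,0,-5],0],
    [[0,0,-10],0],
    [[0,0,-15],0],
    [[0,0,-19],0],
    [[0,0,-19],0],
  ],
)

```text
clock: 20.48
tool_pos: [598.9, -111.1, 90.8]
ee_rot: [-2.226, -2.215, 0.001]
wrist_force: [0.7, 0.1, -1.4]
grip_width: 53.5
```

Call:
servo_tool(
  commands=[
    [[0,0,-0.7],0],
    [[0,0,-1.4],0],
    [[0,0,-1.4],0],
  ],
)

```text
clock: 20.73
tool_pos: [599.4, -111.2, 90.7]
ee_rot: [2.227, 2.216, 0.0]
wrist_force: [0.2, -0.4, -1.2]
grip_width: 53.5
```

Call:
servo_tool(
  commands=[
    [[0,0,-0.6],0],
    [[0,0,-1.2],0],
    [[0,0,-1.2],0],
  ],
)

```text
clock: 20.98
tool_pos: [599.5, -111.3, 89.5]
ee_rot: [2.227, 2.216, 0.0]
wrist_force: [-0.1, 0.5, -1.0]
grip_width: 53.4
```

Call:
servo_tool(
  commands=[
    [[0,0,-0.3],0],
    [[0,0,-0.6],0],
    [[0,0,-0.6],0],
  ],
)

```text
clock: 21.23
tool_pos: [599.5, -111.3, 89.5]
ee_rot: [2.226, 2.215, 0.001]
wrist_force: [-1.7, 1.1, 6.0]
grip_width: 53.8
```

Black is seated: contact at 89.5 mm, as predicted. I release it and go on to cap A.

Call:
servo_tool(
  commands=[
    [[0,0,0.5],0],
    [[0,0,0.5],0],
    [[0,0,0.5],0],
    [[0,0,0.5],0],
  ],
  fingers=0.2,
)

```text
clock: 21.57
tool_pos: [599.4, -111.2, 89.2]
ee_rot: [-2.227, -2.216, 0.0]
wrist_force: [0.0, -1.0, -0.2]
grip_width: 68.1
```

Call:
servo_tool(
  commands=[
    [[0,0,20],0],
    [[0,0,50],0],
    [[0,0,85],0],
    [[0,0,110],0],
    [[0,0,110],0],
  ],
  fingers=0,
)

```text
clock: 21.98
tool_pos: [601.2, -111.8, 204.9]
ee_rot: [2.222, 2.211, 0.006]
wrist_force: [0.3, -0.6, -0.7]
grip_width: 85.6
```

Run:
```python
from h import *
im=imaging.read_camera("wrist");im=imaging.read_camera("wrist");cv2.imwrite("pics/wrist16.png",im[:,:,::-1])
s=bot.read_state();print(s["clock"],s["tool_pos"],s["grip_width"],s["wrist_force"])
im=imaging.read_camera("scene");cv2.imwrite("pics/scene16.png",cv2.resize(im[140:290,150:350],None,fx=4,fy=4)[:,:,::-1])
```

```text
22.0833 [ 599.73963146 -111.34696744  200.09541909] 85.22530595857774 [-0.1160159   0.76449313 -0.69537846]
```

View pics/scene16.png

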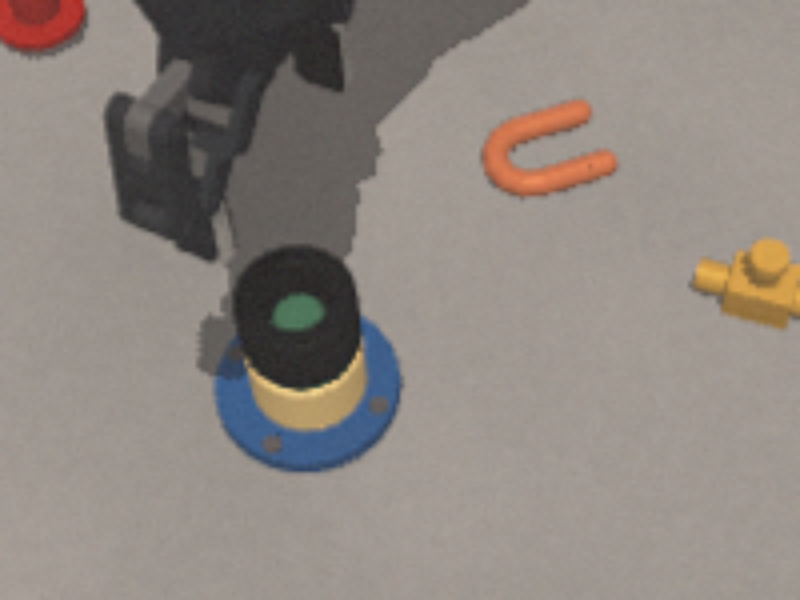

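View pics/wrist16.png

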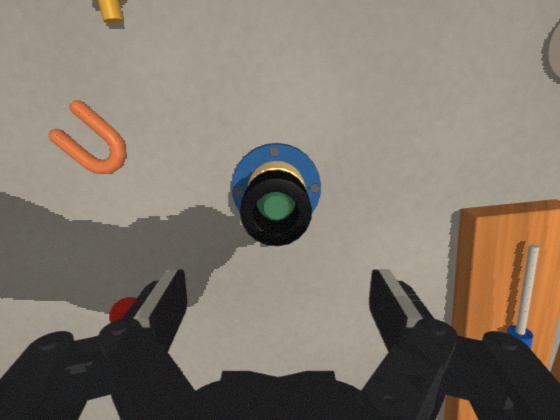

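Black sits upright with the boss centred at (276,206). Now cap A, at about (433,-261).

Call:
servo_tool(
  commands=[
    [[-28,-25,0],0],
    [[-56,-50,0],0],
    [[-84,-75,0],0],
    [[-112,-100,0],0],
    [[-140,-126,0],0],
  ],
)

```text
clock: 22.55
tool_pos: [457.4, -237.4, 197.6]
ee_rot: [-2.224, -2.215, 0.001]
wrist_force: [0.2, -0.5, 0.7]
grip_width: 85.2
```

Call:
servo_tool(
  commands=[
    [[-26,-25,0],0],
    [[-26,-25,0],0],
    [[-26,-25,0],0],
  ],
)

```text
clock: 22.8
tool_pos: [431.8, -263.1, 198.1]
ee_rot: [-2.229, -2.21, 0.0]
wrist_force: [0.8, -0.0, -1.3]
grip_width: 85.4
```

Run:
```python
from h import *
im=imaging.read_camera("wrist");p=imaging.camera_params("wrist");cv2.imwrite("pics/wrist17.png",im[:,:,::-1])
s=bot.read_state();print(s["clock"],s["tool_pos"])
c=blob(im,(200,100,360,300),lambda h,s,v:(s>150)&((h<8)|(h>172)));b=cv2.boundingRect(c);print(b)
print(bench(c,p,14),onz(p,(b[0]+b[2]/2,b[1]),16)-[0,26,0])
```

```text
22.85 [ 432.66215102 -262.41363202  198.24221614]
(256, 163, 53, 52)
((435.7568054199219, -260.7411804199219), 25.94959259033203) [ 436.36496417 -260.89491294   16.        ]
```

View pics/wrist17.png

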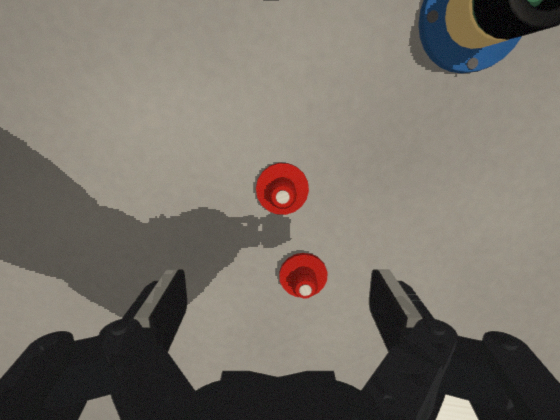

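Cap A is at (282,188), giving (436,-261), and cap B at (303,275). The one by the base, A, is the nearer to the robot.

Call:
servo_tool(
  commands=[
    [[3.3,1.6,-30],0],
    [[3.3,1.6,-60],0],
    [[3.3,1.6,-90],0],
    [[3.3,1.6,-120],0],
    [[3.3,1.6,-145],0],
  ],
)

```text
clock: 23.27
tool_pos: [436.9, -258.8, 51.7]
ee_rot: [-2.223, -2.217, -0.0]
wrist_force: [0.9, 0.3, 0.3]
grip_width: 85.1
```

Call:
servo_tool(
  commands=[
    [[0,0,0],0],
    [[0,0,0],0],
    [[0,0,0],0],
    [[0,0,0],0],
    [[0,0,0],0],
  ],
  fingers=0.45,
)

```text
clock: 23.68
tool_pos: [437.5, -261.0, 55.7]
ee_rot: [2.225, 2.215, 0.0]
wrist_force: [-0.8, -0.1, -1.0]
grip_width: 46.7
```

Run:
```python
from h import *
im=imaging.read_camera("wrist");p=imaging.camera_params("wrist");cv2.imwrite("pics/wrist18.png",im[:,:,::-1])
s=bot.read_state();T=s["tool_pos"];print(s["clock"],T,s["grip_width"])
c=blob(im,(200,170,350,330),lambda h,s,v:(s>150)&((h<8)|(h>172)));b=cv2.boundingRect(c);print(b)
print(onz(p,(b[0]+b[2]/2,b[1]),16)-[0,26,0]-T)
```

```text
23.7333 [ 437.32402453 -260.9901846    55.57351208] 46.83392515573923
(228, 211, 93, 89)
[ -2.2584968    0.66229331 -39.57351208]
```

View pics/wrist18.png

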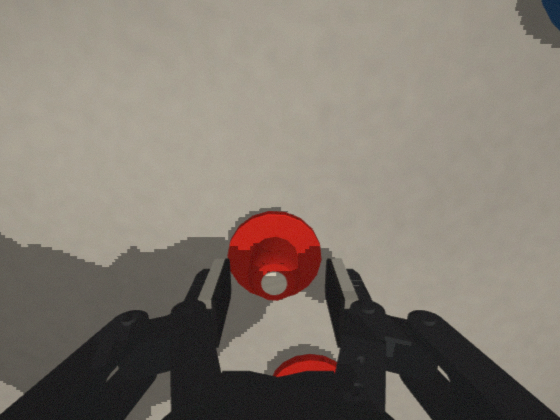

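Call:
servo_tool(
  commands=[
    [[-1.6,0.6,-5],0],
    [[-1.6,0.6,-10],0],
    [[-1.6,0.6,-13],0],
    [[-1.6,0.6,-13],0],
  ],
)

```text
clock: 24.07
tool_pos: [434.6, -259.8, 40.5]
ee_rot: [-2.226, -2.215, 0.0]
wrist_force: [-1.3, -0.2, -0.3]
grip_width: 46.6
```

Call:
servo_tool(
  commands=[
    [[0,0,0],0],
    [[0,0,0],0],
    [[0,0,0],0],
    [[0,0,0],0],
    [[0,0,0],0],
  ],
  fingers=1,
)

```text
clock: 24.48
tool_pos: [435.1, -260.1, 41.5]
ee_rot: [2.227, 2.216, -0.0]
wrist_force: [-2.0, 0.6, 2.7]
grip_width: 24.1
```

Call:
servo_tool(
  commands=[
    [[0,0,0],0],
    [[0,0,0],0],
    [[0,0,0],0],
    [[0,0,0],0],
  ],
)

```text
clock: 24.82
tool_pos: [435.1, -260.1, 41.5]
ee_rot: [2.227, 2.216, -0.0]
wrist_force: [-1.9, 0.5, 5.6]
grip_width: 24.0
```

Call:
servo_tool(
  commands=[
    [[0,0,15],0],
    [[0,0,50],0],
    [[0,0,85],0],
    [[0,0,120],0],
    [[0,0,120],0],
  ],
)

```text
clock: 25.23
tool_pos: [437.2, -261.6, 167.2]
ee_rot: [2.22, 2.21, 0.002]
wrist_force: [0.8, -0.2, -0.6]
grip_width: 24.2
```

Run:
```python
from h import *
im=imaging.read_camera("wrist");im=imaging.read_camera("wrist");p=imaging.camera_params("wrist");cv2.imwrite("pics/wrist19.png",im[:,:,::-1])
s=bot.read_state();T=s["tool_pos"];print(s["clock"],T,s["grip_width"])
c=blob(im,(200,170,350,330),lambda h,s,v:(s>150)&((h<8)|(h>172)));b=cv2.boundingRect(c);print(b)
z=T[2]-26.6
print(onz(p,(b[0]+b[2]/2,b[1]),z)-[0,26,0]-T,onz(p,(b[0]+b[2]/2,b[1]+b[3]),z)+[0,26,0]-T)
```

```text
25.3333 [ 435.60675601 -260.35118003  162.07117521] 23.52521120600775
(229, 222, 99, 99)
[ -0.23998085  -0.63257292 -26.6       ] [ -0.43968924  -5.38403907 -26.6       ]
```

View pics/wrist19.png

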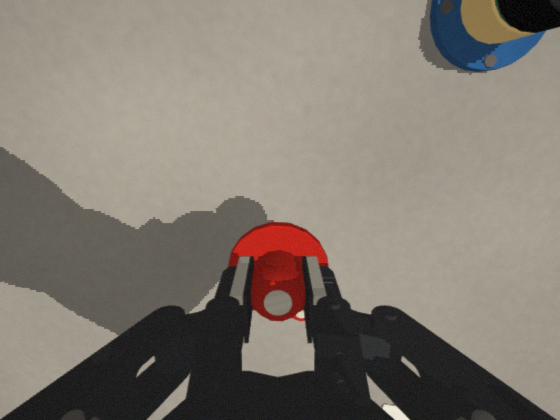

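Call:
servo_tool(
  commands=[
    [[28,25,0],0],
    [[56,50,0],0],
    [[84,76,0],0],
    [[112,102,0],0],
    [[140,127,0],0],
  ],
)

```text
clock: 25.75
tool_pos: [575.5, -131.3, 159.1]
ee_rot: [-2.225, -2.214, 0.002]
wrist_force: [0.4, -0.8, -0.9]
grip_width: 23.6
```

Call:
servo_tool(
  commands=[
    [[24,22,0],0],
    [[24,22.4,0],0],
    [[24,22.4,-8],0],
    [[24,22.4,-15],0],
    [[24,22.4,-15],0],
  ],
)

```text
clock: 26.17
tool_pos: [597.3, -110.9, 143.2]
ee_rot: [-2.225, -2.212, 0.003]
wrist_force: [0.1, 0.4, -1.6]
grip_width: 23.9
```

Call:
servo_tool(
  commands=[
    [[0,0,0],0],
    [[0,0,0],0],
    [[0,0,0],0],
  ],
)

```text
clock: 26.42
tool_pos: [598.8, -111.4, 146.6]
ee_rot: [2.228, 2.214, 0.0]
wrist_force: [-0.0, -0.4, -0.7]
grip_width: 23.9
```

Run:
```python
from h import *
im=imaging.read_camera("wrist");cv2.imwrite("pics/wrist20.png",im[:,:,::-1])
s=bot.read_state();print(s["clock"],s["tool_pos"],s["grip_width"],s["wrist_force"])
im=imaging.read_camera("scene");cv2.imwrite("pics/scene20.png",cv2.resize(im[140:290,150:350],None,fx=4,fy=4)[:,:,::-1])
```

```text
26.4667 [ 598.88764331 -111.26204445  146.70601404] 23.96267178510164 [ 0.09676524 -0.39132507 -1.22353494]
```

View pics/wrist20.png

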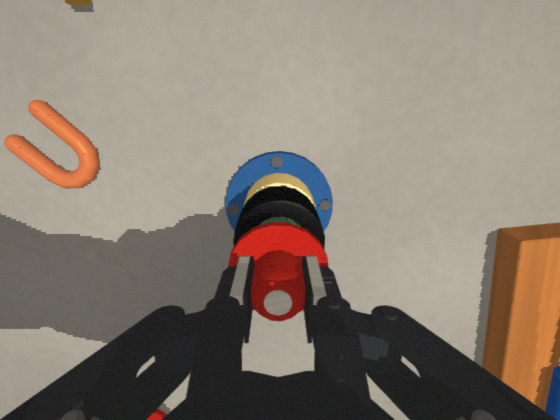

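View pics/scene20.png

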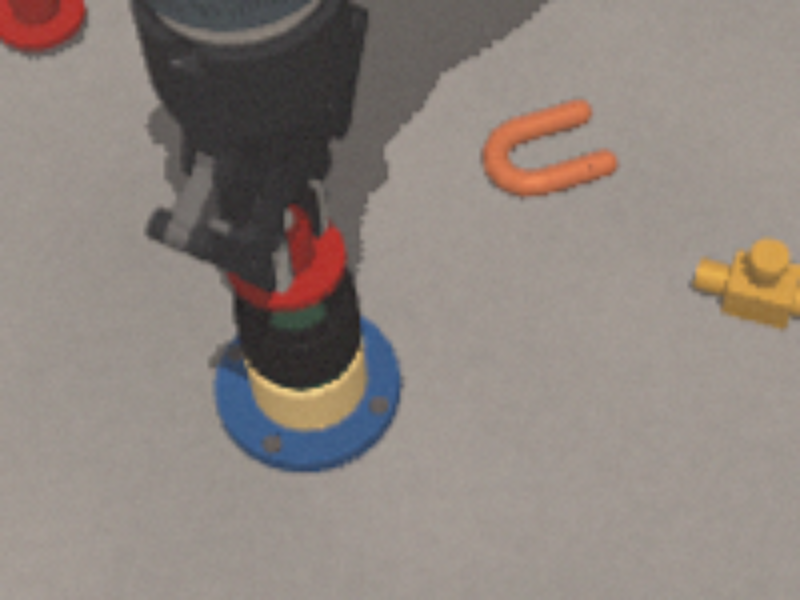

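The cap is lined up over the stack. I lower it.

Call:
servo_tool(
  commands=[
    [[0.5,0.2,-5],0],
    [[0.5,0.2,-10],0],
    [[0.5,0.2,-14],0],
    [[0.5,0.2,-14],0],
  ],
)

```text
clock: 26.85
tool_pos: [599.0, -110.2, 131.0]
ee_rot: [-2.226, -2.215, 0.001]
wrist_force: [1.1, 0.8, -1.7]
grip_width: 24.1
```

Call:
servo_tool(
  commands=[
    [[0,0,-4],0],
    [[0,0,-8],0],
    [[0,0,-10],0],
    [[0,0,-10],0],
    [[0,0,-10],0],
  ],
)

```text
clock: 27.27
tool_pos: [599.5, -110.4, 122.1]
ee_rot: [-2.227, -2.216, 0.0]
wrist_force: [-0.3, -0.9, -1.6]
grip_width: 23.6
```

Call:
servo_tool(
  commands=[
    [[0,0,-0.6],0],
    [[0,0,-1.2],0],
    [[0,0,-1.2],0],
  ],
)

```text
clock: 27.52
tool_pos: [599.6, -110.4, 121.1]
ee_rot: [2.227, 2.216, 0.0]
wrist_force: [-0.5, -0.6, -1.1]
grip_width: 23.8
```

Call:
servo_tool(
  commands=[
    [[0,0,-0.4],0],
    [[0,0,-0.8],0],
    [[0,0,-0.8],0],
  ],
)

```text
clock: 27.77
tool_pos: [599.6, -110.4, 120.6]
ee_rot: [2.227, 2.216, 0.0]
wrist_force: [-0.0, -0.5, 1.9]
grip_width: 23.8
```

Call:
servo_tool(
  commands=[
    [[0,0,-0.3],0],
    [[0,0,-0.5],0],
    [[0,0,-0.5],0],
  ],
)

```text
clock: 28.02
tool_pos: [599.7, -110.5, 120.5]
ee_rot: [2.226, 2.215, 0.001]
wrist_force: [-1.8, 0.4, 6.2]
grip_width: 24.1
```

Contact came at 120.5 mm as predicted. I release and retreat.

Call:
servo_tool(
  commands=[
    [[0,0,0.5],0],
    [[0,0,0.5],0],
    [[0,0,0.5],0],
    [[0,0,0.5],0],
    [[0,0,0.5],0],
  ],
  fingers=0.5,
)

```text
clock: 28.43
tool_pos: [599.5, -110.4, 120.1]
ee_rot: [-2.227, -2.216, 0.0]
wrist_force: [0.8, 0.0, 1.1]
grip_width: 42.3
```

Call:
servo_tool(
  commands=[
    [[0,0,15],0],
    [[0,0,40],0],
    [[0,0,65],0],
    [[0,0,90],0],
    [[0,0,90],0],
  ],
  fingers=0.3,
)

```text
clock: 28.85
tool_pos: [601.1, -110.9, 215.3]
ee_rot: [2.222, 2.212, 0.005]
wrist_force: [0.3, -0.9, 0.2]
grip_width: 60.0
```

Call:
servo_tool(
  commands=[
    [[-25,-25,0],0],
    [[-50,-50,0],0],
    [[-70,-70,0],0],
    [[-70,-70,0],0],
    [[-70,-70,0],0],
  ],
)

```text
clock: 29.27
tool_pos: [528.8, -181.4, 210.3]
ee_rot: [2.23, 2.213, 0.0]
wrist_force: [-0.2, -0.2, -0.1]
grip_width: 59.7
```

Run:
```python
from h import *
a=imaging.read_camera("wrist");cv2.imwrite("pics/wrist21.png",a[:,:,::-1])
pw=imaging.camera_params("wrist")
b=imaging.read_camera("scene");cv2.imwrite("pics/scene21.png",cv2.resize(b[120:300,130:370],None,fx=3.3,fy=3.3)[:,:,::-1])
t=imaging.read_camera("top");cv2.imwrite("pics/top21.png",t[:,:,::-1])
s=bot.read_state();print(s["clock"],s["tool_pos"],s["grip_width"],s["wrist_force"])
pt=imaging.camera_params("scene")
for z in (12,48,53,89,95,120): print(z,proj(pt,[599.6,-110.6,z])*1-[130,120])
for n,z in (("spent",None),): pass
f=lambda h,s,v:(s>90)
im0=cv2.imread("pics/scene0.png")[:,:,::-1].copy()
for nm,bx in (("brown",(390,298,438,342)),("valve",(318,195,362,225)),("bend",(265,160,308,193)),("redB",(143,126,175,156))):
    print(nm,cv2.boundingRect(blob(im0,bx,f)),cv2.boundingRect(blob(b,bx,f)))
```

```text
29.4167 [ 530.05944176 -180.0278366   210.1147125 ] 60.05467361107367 [-0.42693178  0.41642871  0.84900937]
12 [ 97.37748455 114.66297916]
48 [ 95.69620856 105.21178045]
53 [ 95.45252274 103.84191428]
89 [93.61848893 93.53199604]
95 [93.2985345  91.73339018]
120 [91.91810038 83.9733572 ]
brown (395, 302, 37, 36) (395, 302, 37, 36)
valve (323, 200, 34, 22) (323, 200, 34, 22)
bend (271, 165, 33, 24) (271, 165, 33, 24)
redB (147, 131, 24, 22) (147, 131, 24, 22)
```

View pics/scene21.png

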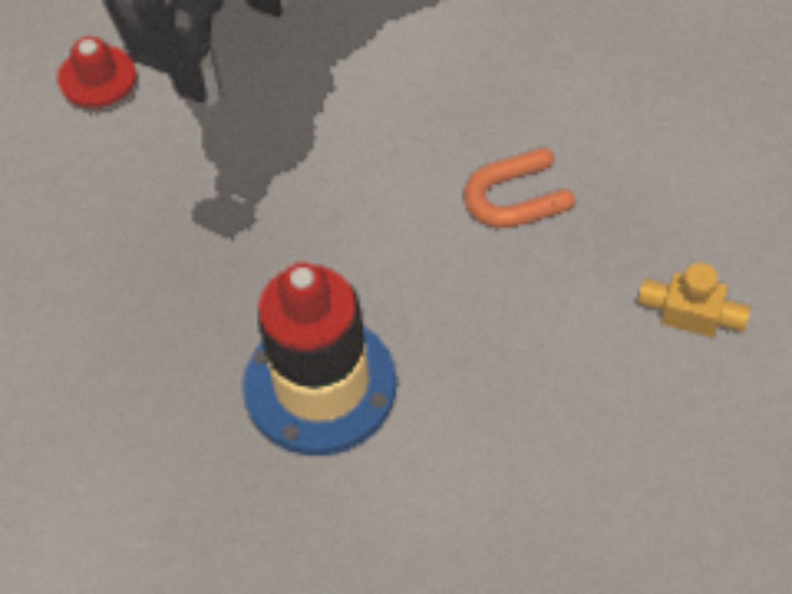

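View pics/wrist21.png

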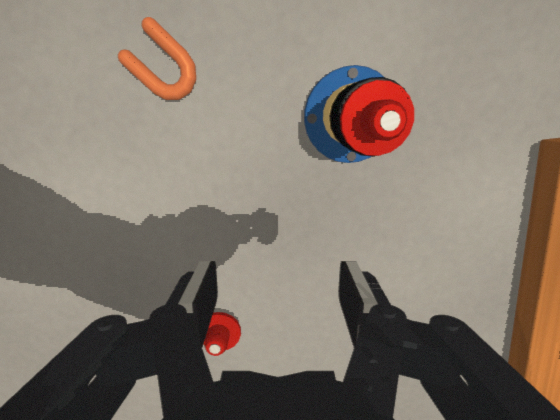

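View pics/top21.png

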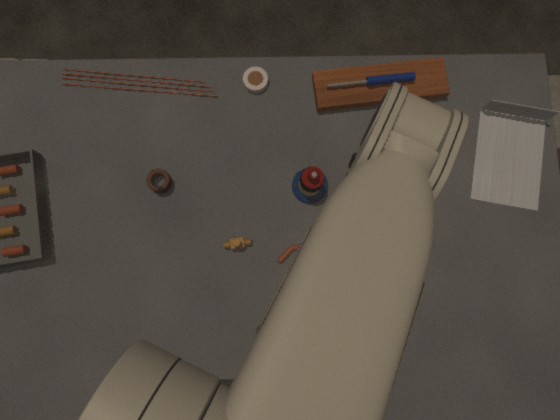

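The predicted spot for the knob top at 120 mm height is crop (303,277), and it is seen at (302,278). The stack is upright and complete, and the bystanders' boxes are unchanged. I hand the job in.

```bash
python3 -c "
from cell import bot
print(bot.close_job())"
```

```text
the job is handed in; nothing more can be done
None
```

The filter cartridge is built on the blue base in the order asked: cream core, green spacer, black core, red end cap. I handed it in at about 29.4 s of the 106 s allowed. No verdict was reported.

- **Seating:** each piece made contact within about 0.1 mm of the height worked out from its grasp. I lowered them in small steps and pressed with no more than about 9 N before releasing.
- **Finished stack:** the cap's knob top appears within about 1 pixel of where a 120 mm stack should put it. The scene, wrist and top views all show it upright, and the gripper was clear of everything.
- **End cap choice:** I used the red cap about 506 mm from the robot's base and left the other, at about 580 mm, alone.
- **Bystanders:** the spent core, the valve, the bend and the spare cap all sit in exactly the same places in the scene image as at the start.
- **Disagreements:**
  - While the arm was still settling, wrist-camera fits of the base varied by 1–3 mm. I measured again with the arm at rest, and the rest fell within the 4 mm clearance.
  - One cap outline edge read 5 mm off because the knob hid it, so I ignored it.
  - I regripped the cream core 5 mm higher once, to keep the fingertips clear of the flange.

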